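# Build up and load the culture-tube rack

### The job

Build up the culture-tube rack: lay every loose white plate flat in one stack on the metal foot, lengthwise along it, with the middle holes in line over the foot's socket, then pass the black-knobbed rod down through all of them until it is fully home in the socket. Stand both capped tubes upright in the two wells of the stack, right down on the foot. Leave the two potted plants and the spray bottle as they are.

Things in the scene. Friction and masses are not known exactly. Their poses are not given: they have to be found in the camera images.
- foot: flat metal foot of the rack, fixed to the bench, 180 x 120 x 30 mm; origin: centre of its underside, z up, x along its 180 mm length. Top face 30 mm up, with the socket in the middle and two dark 28 mm round seat marks (flush) at x = +46 and -46 mm. The place and the turn of the foot vary
- socket (a point): mouth of the blind round socket in the middle of the foot's top face, 30 mm above the bench; 17 mm in diameter, 26 mm deep (floor 4 mm above the bench), rim bevelled 2 mm; axis vertical
- seat_a (a point): centre of the seat mark at x = +46 mm of the foot, on its top face: a tube stands here, through the plates' 34 mm holes
- seat_b (a point): centre of the seat mark at x = -46 mm of the foot, on its top face: the other tube stands here
- plate_a: loose white plastic plate, H-shaped, 140 x 96 x 14 mm (the middle 56 mm of its length is a waist 60 mm wide, to grip), lying flat on the bench; may be absent. All plates are alike, and the same either way up and after a half turn. Origin: its centre, mid-thickness, on the axis of the 18 mm rod hole; x along its length, z along the hole. 34 mm through holes at x = +46 and -46 mm. Mass about 110 g
- plate_b: loose white plastic plate, H-shaped, 140 x 96 x 14 mm (the middle 56 mm of its length is a waist 60 mm wide, to grip), lying flat on the bench; may be absent. All plates are alike, and the same either way up and after a half turn. Origin: its centre, mid-thickness, on the axis of the 18 mm rod hole; x along its length, z along the hole. 34 mm through holes at x = +46 and -46 mm. Mass about 110 g
- plate_c: loose white plastic plate, H-shaped, 140 x 96 x 14 mm (the middle 56 mm of its length is a waist 60 mm wide, to grip), lying flat on the bench; may be absent. All plates are alike, and the same either way up and after a half turn. Origin: its centre, mid-thickness, on the axis of the 18 mm rod hole; x along its length, z along the hole. 34 mm through holes at x = +46 and -46 mm. Mass about 110 g
- plate_d: loose white plastic plate, H-shaped, 140 x 96 x 14 mm (the middle 56 mm of its length is a waist 60 mm wide, to grip), lying flat on the bench; may be absent. All plates are alike, and the same either way up and after a half turn. Origin: its centre, mid-thickness, on the axis of the 18 mm rod hole; x along its length, z along the hole. 34 mm through holes at x = +46 and -46 mm. Mass about 110 g
- rod_stand: grey square block, 60 x 60 x 40 mm, fixed to the bench, with an 18 mm hole 34 mm deep in which the rod stands at the start; origin: centre of its underside. Its place varies
- rod: loose steel rod 14 mm in diameter with a black knob on top, 128 mm long in all; origin: centre of its lower end, z up its axis. The lowest 9 mm taper to a 7 mm flat tip; the knob, 26 mm in diameter, spans 98 to 128 mm above the origin (its upper and lower 4 mm are bevelled). Starts upright in the rod stand, its tip 6 mm above the bench. Mass about 150 g
- tube_a: loose capped clear culture tube with a green plantlet, 28 mm in diameter (cap 27 mm), 94 mm tall, standing upright on the bench at the start; origin: centre of its underside, z up its axis. Its lower rim is bevelled 3 to 4 mm. Mass about 60 g
- tube_b: loose capped clear culture tube with a green plantlet, 28 mm in diameter (cap 27 mm), 94 mm tall, standing upright on the bench at the start; origin: centre of its underside, z up its axis. Its lower rim is bevelled 3 to 4 mm. Mass about 60 g
- pot_a: terracotta pot with a small plant, 70 mm wide, 60 mm high without leaves; a bystander. Origin: centre of its underside
- pot_b: another such potted plant; a bystander. Origin: centre of its underside
- spray: white spray bottle 76 mm wide and 192 mm tall; a bystander. Origin: centre of its underside

How it is judged:
By the outcome, as a careful person would: the job done as asked, in the order asked, and still so for the second after the job is handed in, with the robot touching nothing.
Of plate_a, plate_b, plate_c, plate_d only 3 to 4 are there at a start; the rules pass over those that are not, and their reading is None.
At some moment in a run one of plate_a, plate_b, plate_c, plate_d may be knocked a few centimetres aside while the robot is not near it.
It also fails if it takes over 210 s, if anything falls off the work surface, if the arm or the gripper's body presses on something with over 40 N, if the wrist force passes 120 N, or if a joint passes its speed limit or range.

### The arm

A 6-joint arm with a two-finger parallel gripper is mounted at the origin on the work surface. World frame = base frame: x ahead of the robot, y to its left, z up, the work surface at z = 0. Lengths are in m, angles in rad, forces in N, time in s.
With the tool pointing down it reaches from about 0.25 to 0.725 m from the base axis. Payload 4 kg.
Tool frame: the origin (TCP) lies midway between the tips of the shut fingers; the grasp point (between the pads) lies arm.pinch_z behind it (arm.pinch_z is the distance from the TCP to the grasp point, in m); z points along the fingers, y is the line along which they close (so a half turn about z gives the same grasp; the last joint's range is limited). The gripper opens to 85 mm and grips with 20 to 120 N. Pads are 22 mm wide; open, the fingers measure 114 mm over their backs; the gripper's body (76 mm by 85 mm) begins 54 mm behind the grasp point. The pads swing forward as they close: fully open they stand 13 mm farther back than shut.
Start: joints at [1.158, 0.241, 0.005, 1.335, 0, 1.571], TCP at [0.201, 0.458, 0.231] pointing down, gripper open.
Joint ranges: [-2.72, 2.72], [-1.05, 1.87], [-1.09, 1.28], [-1.99, 2.15], [-1.42, 1.44], [-3.14, 3.14]. Speed limits (rad/s): [2.79, 2.79, 3.14, 3.14, 3.14, 3.14].

### API

Orientations are given as a unit quaternion [x, y, z, w].
In Python, from bench import arm, snapshot, job gives the robot as it stands.
- The arm moves only by the tool play_rows, never from a script. Its argument "commands" is a list of rows, each an object with "turn": the turn, a rotation vector about the tool's x, y, z scaled (see below), a list of three; "translation": the shift along the tool's x, y, z scaled (see below), a list of three; "gripper": the closure, from 0 (fully open) to 1 (shut). In form: [{"turn": [rx, ry, rz], "translation": [x, y, z], "gripper": gripper}, ...]. A call has 1 to 20 rows; each row shifts and turns the commanded pose from where the row before left it, along the tool's axes as they then stand; what a row does not reach is not made up. The controller multiplies each number of a shift by 200 mm and each number of a turn by 1.5 rad. A row lasts 1/8 s, in which the tool goes at most 62.5 mm and 10.7 degrees, less where a joint would pass 70% of its speed; a pose out of reach is approached as far as the arm can. A call with a number of a shift or a turn outside -1 to 1 is refused whole. A call with a gripper value outside its range is refused whole. The fingers move at their own pace and stop on an object; "grip_force" is the grip in N (left out, the last holds). Time passes only in rows, so rows that do not move let the fingers close. It gives the time, the measured TCP pose, the force, the opening and the grip force at its end, in the units of the state.
- arm.get_state(): the state, without advancing time (a new reading comes with each control period).
- snapshot(name): name is "side" or "top" or "wrist"; returns a dict with "pixels" (400x640x3 uint8, blue, green, red), "range_z" (400x640 float32, m along the optical axis (not along the pixel's ray), 0 where there is no reading), "vfov" (degrees; the focal length in pixels is half the picture's height over the tangent of half this angle, whatever the lens; pixels are square), "cx", "cy" (the principal point, pixels), "R" (3x3) and "t" (3): a world point X has camera coordinates R X + t. Camera axes: x right, y down, z forward; pixel columns grow to the right and rows downward; lengths in m; the calibration is good to about 2 mm. The wrist camera is an equidistant fisheye: a pixel r from the principal point sees the ray r / f radians off the axis. A picture is of the moment at which its call begins.
- job.finish_job(): hands the job in; it is judged then, once.
The state is a dict: "t": time; "q": joint angles; "qd": joint speeds; "joint_torque": joint torques, N m; "position": TCP position; "tcp_rot": TCP orientation; "force": force on the tool from outside, world axes, zero at the start; "wrist_torque": the same for the moment, N m; "gripper_width": finger opening in m; "gripper_force": force on a finger pad.
Only numpy, scipy, OpenCV 4.12 (cv2) and the standard library are available. Lean on these libraries where they do the work, as an engineer would, in place of code of your own. Each camera call takes 0.05 s, during which the arm holds its last target. There are 200 camera calls.

## Working session

There is one attempt and no reset: what is moved stays moved. The work goes in short steps, Python scripts to look and compute and a tool call to move; the robot and the scene stay as the last step left them, time stands still between calls to the robot, and variables do not carry over. Pictures are saved under pics/ and viewed, at most 14 in all, crops included, and the job is handed in when it is done.

Besides the shell and the picture viewer there is one more tool, called in YAML: its name, and indented under it one key for each argument. play_rows: Moves the arm, as the interface text tells. Shifts and turns lie within -1 to 1; 1 stands for 200 mm of shift or 1.5 rad of turn. Its arguments: {"type":"object","properties":{"commands":{"type":"array"},"grip_force":{"type":"number"}},"required":["commands"]}

```bash
mkdir -p pics; ls
cat > h.py <<'E'
import numpy as np, cv2
from bench import arm, snapshot, job
from scipy.spatial.transform import Rotation as Ro
def world(s):
    h,w=s["range_z"].shape; f=h/2/np.tan(np.radians(s["vfov"])/2)
    v,u=np.mgrid[:h,:w]; z=s["range_z"]
    C=np.stack([(u-s["cx"])/f*z,(v-s["cy"])/f*z,z],-1)
    return (C-np.array(s["t"]))@np.array(s["R"])
E
python3 - <<'E'
from h import *
st=arm.get_state(); print(st, arm.pinch_z)
for n in("top","side"):
    s=snapshot(n); cv2.imwrite(f"pics/{n}0.png",s["pixels"]); np.savez(f"{n}0.npz",**s); print(n,s["vfov"],s["cx"],s["cy"],s["R"],s["t"])
E
```

```text
pics
{'t': 0.0, 'q': array([1.15798789e+00, 2.41443913e-01, 3.73092237e-03, 1.33519491e+00,
       1.79006348e-06, 1.57079807e+00]), 'qd': array([-1.13148536e-04,  1.55519159e-03,  7.49131262e-04,  9.30505125e-04,
       -5.40632481e-04,  1.84444566e-05]), 'joint_torque': array([-4.79506853e-04, -3.72317541e+01,  2.52408332e+01,  1.68331282e-02,
       -1.09196744e-04, -9.76639996e-07]), 'position': array([0.20033951, 0.45742436, 0.23040006]), 'tcp_rot': array([ 2.04942517e-01,  9.78773442e-01, -1.03319286e-03, -2.17249799e-04]), 'force': array([ 1.43965578, -0.10740765,  0.4389576 ]), 'wrist_torque': array([ 0.01657089, -0.02155628, -0.00081703]), 'gripper_force': 0.0, 'gripper_width': 0.08551513055923872} 0.0187
top 52.5422884960619 318.0110113572139 194.2633423182371 [[-0.00630811 -0.99995778 -0.00668197]
 [-0.98729904  0.00728877 -0.15870561]
 [ 0.15874761  0.00559597 -0.98730334]] [0.00313136 0.58397661 1.31954449]
side 54.84498512770421 318.7822811894234 201.19254102696445 [[-0.96660203 -0.25577973  0.01603854]
 [-0.20564322  0.73674344 -0.64414282]
 [ 0.15294239 -0.62592798 -0.76473707]] [0.56097479 0.15906867 1.2247885 ]
```

View pics/top0.png

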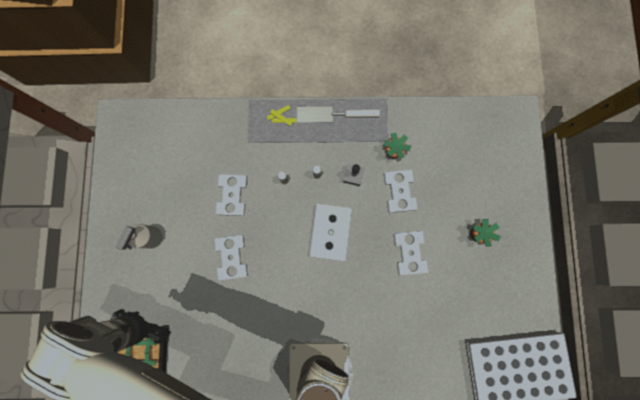

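View pics/side0.png

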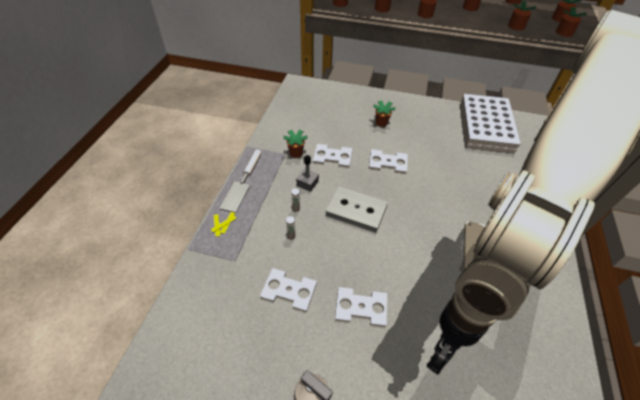

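The top view shows four plates near pixels (231,194), (230,257), (401,190) and (411,253). The foot is at (330,232), the tubes at (283,178) and (318,172), and the rod at (354,172). The plants are at (397,147) and (485,232), and the spray bottle at (138,237).

```bash
cat >> h.py <<'E'
def rects(s,zlo,zhi,amin=0.002,res=0.001):
    """components of points in height band -> center, size, yaw of long axis"""
    P=world(s).reshape(-1,3); ok=(s["range_z"].ravel()>0)&(P[:,2]>zlo)&(P[:,2]<zhi)&(P[:,0]>0.15)&(P[:,0]<0.8)&(abs(P[:,1])<.6)
    # topdown components in image space
    m=ok.reshape(400,640).astype(np.uint8); n,l,st,_=cv2.connectedComponentsWithStats(m,connectivity=4)
    out=[]
    for i in range(1,n):
        if st[i,4]<25: continue
        Q=P[(l==i).ravel()]
        (cx,cy),(w,h),a=cv2.minAreaRect((Q[:,:2]*1000).astype(np.float32))
        if w<h: w,h,a=h,w,a+90
        out.append((cx,cy,w,h,(a+90)%180-90,np.median(Q[:,2])*1000,len(Q)))
    return out
E
python3 - <<'E'
from h import *
for n in("top","side"):
    s=dict(np.load(f"{n}0.npz")); P=world(s); print(n)
    for b in((.009,.02),(.024,.034),(.034,.045),(.08,.15)):
        print(b); [print(np.round(r,1)) for r in rects(s,*b)]
E
```

```text
top
(0.009, 0.02)
[ 600.3 -287.1  140.8   97.1    5.2   14.   757. ]
[590.6 299.2 140.7  97.3  -2.9  14.1 765. ]
[ 387.7 -313.7  139.6   97.1    5.2   13.6  800. ]
[376.4 295.4 140.2  97.6   7.1  14.1 805. ]
(0.024, 0.034)
[ 458.3  -43.7  180.1  119.9   -7.8   29.7 1720. ]
(0.034, 0.045)
[ 655.  -123.8   61.1   59.9  -14.    39.3  229. ]
(0.08, 0.15)
[ 654.9 -124.3   25.4   24.8  -61.3  131.1   63. ]
[ 6.587e+02  3.400e+00  2.410e+01  2.310e+01 -4.000e-01  9.350e+01
  5.500e+01]
[640.1 115.3  24.3  24.1  -2.4  93.4  55. ]
[4.459e+02 5.611e+02 7.320e+01 6.030e+01 4.000e-01 1.208e+02 4.090e+02]
side
(0.009, 0.02)
[ 453.6 -519.1   48.2   18.    -4.1   14.    25. ]
[ 601.4 -282.6  138.9  101.     5.3   12.3  410. ]
[ 389.5 -308.4  139.4  100.3    4.1   11.8  410. ]
[ 738.3 -244.7   50.3   16.5   14.1   14.2   29. ]
[662.  -92.4  59.7   9.7  -8.7  14.   29. ]
[464.4  20.  107.9   7.5  -7.   14.1  59. ]
[ 592.3  302.5  141.2   99.    -2.2   12.1 1022. ]
[ 378.1  299.4  139.8   97.     7.2   12.3 1099. ]
(0.024, 0.034)
[662.7 -92.2  57.6   5.3 -15.2  29.2  30. ]
[ 460.   -39.9  180.4  126.7   -8.3   28.  1447. ]
(0.034, 0.045)
[ 656.6 -118.9   63.7   60.4   79.    37.7  186. ]
(0.08, 0.15)
[ 655.8 -117.    24.2   20.2   46.9  121.9   87. ]
[661.1   6.6  25.   24.   59.9  91.   55. ]
[641.1 121.1  25.3  24.6 -72.8  90.3  64. ]
[435.3 546.2  41.6  12.8 -25.4 117.6  59. ]
[459.8 587.1  63.   33.6 -30.3 132.  266. ]
```

```bash
cat >> h.py <<'E'
def plan(x,y,z,yaw=None):
    """yaw (deg) of plate long axis (tool y = yaw+90). prints turn then shift, in units, from the measured pose (mm)"""
    st=arm.get_state(); p=st["position"]; R=Ro.from_quat(st["tcp_rot"])
    if yaw is None: T=R; tr=np.zeros(3)
    else:
        a=np.radians(yaw); T=Ro.from_matrix(np.array([[-np.cos(a),-np.sin(a),0],[-np.sin(a),np.cos(a),0],[0,0,-1]]).T)
        tr=(R.inv()*T).as_rotvec()/1.5
    d=T.inv().apply(np.array([x,y,z])/1000-p)/.2
    print("at",np.round(p*1000,1),"t",round(st["t"],2),"F",np.round(st["force"],1),"w",round(st["gripper_width"]*1000,1),"| TURN",np.round(tr,4),"rows",np.ceil(np.linalg.norm(tr)/.12),"| SHIFT",np.round(d,4),"rows",np.ceil(np.linalg.norm(d)/.3))
E
python3 -c "
from h import *
plan(376.4,295.4,150,7.1)"
```

```text
at [200.4 457.5 230.5] t 0.1 F [0.1 0.  0.6] w 85.4 | TURN [-1.200e-03 -3.000e-04 -3.578e-01] rows 3.0 | SHIFT [-0.7732 -0.913   0.4026] rows 5.0
```

play_rows:
  commands:
    - {"turn":[0,0,-0.1193],"translation":[0,0,0],"gripper":0}
    - {"turn":[0,0,-0.1193],"translation":[0,0,0],"gripper":0}
    - {"turn":[0,0,-0.1192],"translation":[0,0,0],"gripper":0}
    - {"turn":[0,0,0],"translation":[-0.155,-0.183,0.08],"gripper":0}
    - {"turn":[0,0,0],"translation":[-0.155,-0.183,0.08],"gripper":0}
    - {"turn":[0,0,0],"translation":[-0.155,-0.183,0.08],"gripper":0}
    - {"turn":[0,0,0],"translation":[-0.155,-0.183,0.08],"gripper":0}
    - {"turn":[0,0,0],"translation":[-0.153,-0.181,0.08],"gripper":0}
    - {"turn":[0,0,0],"translation":[0,0,0],"gripper":0}
    - {"turn":[0,0,0],"translation":[0,0,0],"gripper":0}
  grip_force: 40

```text
t: 1.35
position: [0.3763, 0.2959, 0.1511]
tcp_rot: [-0.062, 0.998, -0.0, -0.0]
force: [0.0, -0.1, -0.4]
gripper_width: 0.0853
gripper_force: 0.0
```

```bash
python3 -c "
from h import *
plan(376.4,295.4,-2,7.1)
s=snapshot('wrist'); cv2.imwrite('pics/w1.png',s['pixels']); np.savez('w1.npz',**s); print(s['vfov'],s['cx'],s['cy'])"
```

```text
at [376.3 295.9 151.1] t 1.35 F [ 0.  -0.1 -0.4] w 85.3 | TURN [-0.     -0.0006 -0.0004] rows 1.0 | SHIFT [-3.000e-04 -2.400e-03  7.657e-01] rows 3.0
65.70646984690485 314.9757959024176 202.85472030158982
```

View pics/w1.png

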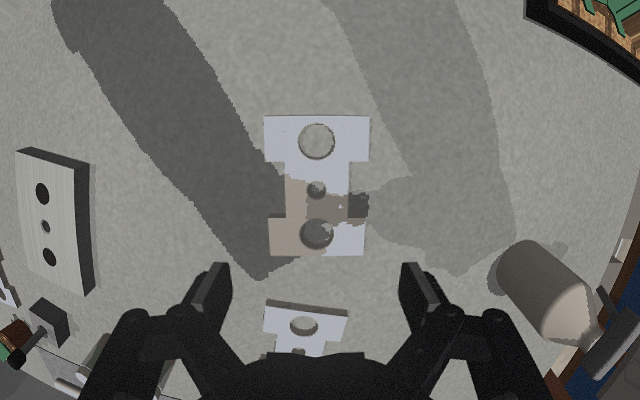

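The wrist view shows the plate at (316,187), centred between the fingers (about 218 to 412). I'll measure the plate and foot from this view for cross-checking.

```bash
python3 - <<'E'
s=open('h.py').read()
s=s.replace('''    C=np.stack([''','''    if s.get("fish"):
        a=(u-s["cx"])/f; b=(v-s["cy"])/f; r=np.hypot(a,b)+1e-9; k=np.tan(np.minimum(r,1.4))/r
        return (np.stack([a*k*z,b*k*z,z],-1)-np.array(s["t"]))@np.array(s["R"])
    C=np.stack([''').replace("np.tan(np.radians(s[\"vfov\"])/2)","np.tan(np.radians(s[\"vfov\"])/2)",1)
s+='''
def look(n,zlo,zhi,nmin=200):
    s=snapshot(n); s["fish"]=n=="wrist"
    for r in rects(s,zlo/1000,zhi/1000):
        if r[6]>=nmin: print(n,np.round(r,1))
    return s
'''
open('h.py','w').write(s)
E
python3 -c "
from h import *
s=look('wrist',9,20,500); look('wrist',24,34,500)
P=world(s)
print(s['R'],s['t'])"
```

```text
wrist [3.760e+02 2.970e+02 1.404e+02 9.670e+01 7.100e+00 1.360e+01 9.943e+03]
wrist [435.7   2.4 217.3 101.2  25.8  14.6 904. ]
wrist [ 557.9  302.7   97.4   78.7   87.9   13.6 2649. ]
wrist [ 457.4  -42.3  182.1  123.8   -7.8   29.6 7190. ]
[[-1.23304588e-01  9.92368755e-01  4.83025847e-04]
 [ 9.37721525e-01  1.16355196e-01  3.27322181e-01]
 [ 3.24768103e-01  4.08132703e-02 -9.44912671e-01]] [-0.24795018 -0.40354171  0.17091495]
```

play_rows:
  commands:
    - {"turn":[0,0,0],"translation":[0,-0.002,0.2],"gripper":0}
    - {"turn":[0,0,0],"translation":[0,0,0.2],"gripper":0}
    - {"turn":[0,0,0],"translation":[0,0,0.2],"gripper":0}
    - {"turn":[0,0,0],"translation":[0,0,0.166],"gripper":0}
    - {"turn":[0,0,0],"translation":[0,0,0],"gripper":0}
    - {"turn":[0,0,0],"translation":[0,0,0],"gripper":0.2}
    - {"turn":[0,0,0],"translation":[0,0,0],"gripper":0.4}
    - {"turn":[0,0,0],"translation":[0,0,0],"gripper":0.6}
    - {"turn":[0,0,0],"translation":[0,0,0],"gripper":1}
    - {"turn":[0,0,0],"translation":[0,0,0],"gripper":1}
    - {"turn":[0,0,0],"translation":[0,0,0],"gripper":1}
  grip_force: 40

```text
t: 2.88
position: [0.3779, 0.2969, 0.0002]
tcp_rot: [-0.062, 0.998, 0.001, 0.002]
force: [-2.4, 0.9, 6.8]
gripper_width: 0.0589
gripper_force: 44.0
```

play_rows:
  commands:
    - {"turn":[0,0,0],"translation":[0,0,-0.1],"gripper":1}
    - {"turn":[0,0,0],"translation":[0,0,-0.2],"gripper":1}
    - {"turn":[0,0,0],"translation":[0,0,-0.2],"gripper":1}
    - {"turn":[0,0,0],"translation":[0,0,0],"gripper":1}
    - {"turn":[0,0,0],"translation":[0,0,0],"gripper":1}

```text
t: 3.5
position: [0.3763, 0.2952, 0.098]
tcp_rot: [-0.062, 0.998, -0.0, 0.0]
force: [0.2, 0.1, -0.8]
gripper_width: 0.0588
gripper_force: 43.9
```

```bash
python3 -c "
from h import *
plan(457.8,-42.3,110,-7.8)
s=look('wrist',95,125,500)
look('top',100,125,300)
look('top',24,34,500)
cv2.imwrite('pics/w2.png',s['pixels'])"
```

```text
at [376.3 295.2  98. ] t 3.5 F [ 0.2  0.1 -0.8] w 58.8 | TURN [-0.      0.      0.1733] rows 2.0 | SHIFT [-0.6326 -1.6167 -0.0601] rows 6.0
wrist [3.7130e+02 2.9470e+02 1.3480e+02 9.7000e+01 7.2000e+00 1.1140e+02
 3.2928e+04]
wrist [ 436.7  555.1   74.7   42.   -28.   111.5 2291. ]
top [ 458.6  -43.8  180.3  119.9   -7.9   29.6 1705. ]
```

View pics/w2.png

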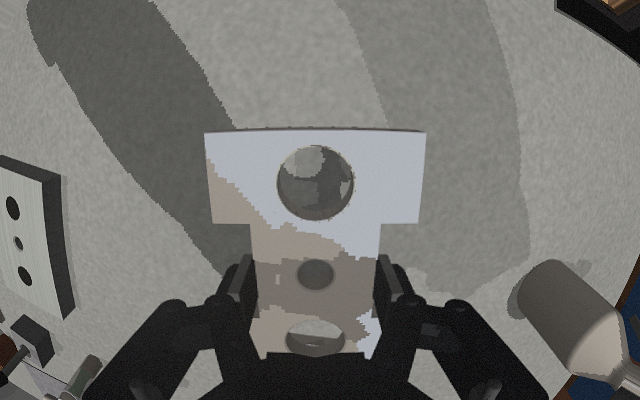

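play_rows:
  commands:
    - {"turn":[0,0,0.0867],"translation":[0,0,-0.06],"gripper":1}
    - {"turn":[0,0,0.0866],"translation":[0,0,0],"gripper":1}
    - {"turn":[0,0,0],"translation":[-0.107,-0.27,0],"gripper":1}
    - {"turn":[0,0,0],"translation":[-0.107,-0.27,0],"gripper":1}
    - {"turn":[0,0,0],"translation":[-0.107,-0.27,0],"gripper":1}
    - {"turn":[0,0,0],"translation":[-0.107,-0.27,0],"gripper":1}
    - {"turn":[0,0,0],"translation":[-0.107,-0.27,0],"gripper":1}
    - {"turn":[0,0,0],"translation":[-0.107,-0.267,0],"gripper":1}
    - {"turn":[0,0,0],"translation":[0,0,0],"gripper":1}
    - {"turn":[0,0,0],"translation":[0,0,0],"gripper":1}

```text
t: 4.9
position: [0.459, -0.0423, 0.109]
tcp_rot: [0.069, 0.998, 0.0, -0.001]
force: [0.2, 0.9, -0.9]
gripper_width: 0.0589
gripper_force: 44.1
```

```bash
python3 -c "
from h import *
plan(459.7,-42.6,31,-7.8)
s=look('wrist',24,34,500)
s=look('wrist',110,135,500)"
```

```text
at [459.  -42.3 109. ] t 4.9 F [ 0.2  0.9 -0.9] w 58.9 | TURN [ 0.0002 -0.0018 -0.0007] rows 1.0 | SHIFT [-0.0038 -0.0009  0.3902] rows 2.0
wrist [ 381.2  -31.8  121.    26.6   82.1   29.6 6064. ]
wrist [ 432.5  -38.6   52.1   49.5   81.1   29.7 3414. ]
wrist [ 4.5400e+02 -4.1000e+01  1.3480e+02  9.7200e+01 -7.9000e+00  1.2280e+02
  3.2571e+04]
```

play_rows:
  commands:
    - {"turn":[0,0,0],"translation":[-0.004,-0.001,0.15],"gripper":1}
    - {"turn":[0,0,0],"translation":[0,0,0.15],"gripper":1}
    - {"turn":[0,0,0],"translation":[0,0,0.06],"gripper":1}
    - {"turn":[0,0,0],"translation":[0,0,0.025],"gripper":1}
    - {"turn":[0,0,0],"translation":[0,0,0.005],"gripper":1}
    - {"turn":[0,0,0],"translation":[0,0,0],"gripper":1}

```text
t: 5.75
position: [0.4615, -0.0426, 0.0329]
tcp_rot: [0.068, 0.998, -0.0, 0.001]
force: [-0.5, 0.2, -1.6]
gripper_width: 0.0588
gripper_force: 44.0
```

play_rows:
  commands:
    - {"turn":[0,0,0],"translation":[0,0,0],"gripper":0.2}
    - {"turn":[0,0,0],"translation":[0,0,0],"gripper":0}
    - {"turn":[0,0,0],"translation":[0,0,0],"gripper":0}
    - {"turn":[0,0,0],"translation":[0,0,-0.2],"gripper":0}
    - {"turn":[0,0,0],"translation":[0,0,-0.25],"gripper":0}
    - {"turn":[0,0,0],"translation":[0,0,-0.25],"gripper":0}
    - {"turn":[0,0,0],"translation":[-0.2,0,-0.1],"gripper":0}
    - {"turn":[0,0,0],"translation":[-0.2,0,0],"gripper":0}
    - {"turn":[0,0,0],"translation":[0,0,0],"gripper":0}
    - {"turn":[0,0,0],"translation":[0,0,0],"gripper":0}

```text
t: 7.0
position: [0.539, -0.0534, 0.1914]
tcp_rot: [0.068, 0.998, 0.0, -0.001]
force: [-1.5, -0.6, -0.3]
gripper_width: 0.0853
gripper_force: 0.0
```

```bash
python3 -c "
from h import *
plan(590,300,150,-2.9)
s=look('wrist',24,34,500)
look('wrist',38,50,500)
look('wrist',9,20,500)
look('top',9,20,500)
cv2.imwrite('pics/w3.png',s['pixels'])"
```

```text
at [539.  -53.4 191.4] t 7.0 F [-1.5 -0.6 -0.3] w 85.3 | TURN [ 0.     -0.0015 -0.057 ] rows 1.0 | SHIFT [-0.1653  1.7777  0.2071] rows 6.0
wrist [ 4.573e+02 -4.240e+01  1.809e+02  1.212e+02 -8.000e+00  2.970e+01
  8.873e+03]
wrist [412.8 -35.9  32.9  32.6  34.2  29.9 925. ]
wrist [506.2 -48.8  33.2  32.7  48.1  29.9 893. ]
wrist [ 4.5970e+02 -4.2400e+01  1.4120e+02  9.6300e+01 -7.9000e+00  4.3600e+01
  1.0548e+04]
wrist [ 654.3 -123.    61.7   59.8  -13.7   39.7 1887. ]
wrist [ 386.8 -312.5  141.2   98.4    4.7   13.4 4538. ]
wrist [ 5.904e+02  3.007e+02  1.414e+02  9.960e+01 -2.800e+00  1.360e+01
  3.140e+03]
wrist [ 599.1 -286.   141.5   98.9    5.    13.6 4219. ]
top [ 600.6 -286.6  142.    97.3    5.4   13.7  737. ]
top [590.2 299.9 140.4  99.8  -1.6  13.7 770. ]
top [ 387.8 -313.6  139.8   96.9    4.9   13.5  794. ]
```

View pics/w3.png

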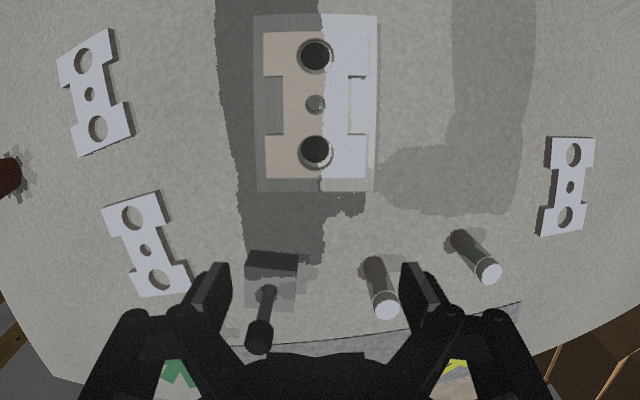

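Plate 1 lies flat on the foot, with holes at about (315,55) and (315,150). The foot's seat marks show through them, so I'll check the offset against those.

```bash
cat >> h.py <<'E'
def marks(s):
    P=world(s); g=s["pixels"].max(2)
    for c in ((503,-48.5),(411.9,-36)):
        d=np.hypot(P[...,0]*1000-c[0],P[...,1]*1000-c[1])<22
        k=d&(abs(P[...,2]-.03)<.004); v=g[k]; th=cv2.threshold(v.reshape(-1,1),0,255,cv2.THRESH_OTSU)[0]
        Q=P[k&(g<th)][:,:2]*1000; print("mark",cv2.minEnclosingCircle(Q.astype(np.float32)),np.median(Q,0).round(1),th,len(Q), "vis",cv2.minEnclosingCircle((P[k][:,:2]*1000).astype(np.float32)))
E
python3 - <<'E'
from h import *
s=snapshot("wrist"); s["fish"]=True; marks(s)
c=s["pixels"][20:190,240:390]; cv2.imwrite("pics/c1.png",cv2.resize(np.clip(c.astype(float)*1.6,0,255).astype(np.uint8),None,fx=3.4,fy=3.4,interpolation=cv2.INTER_NEAREST))
E
```

```text
mark ((506.4037780761719, -48.84063720703125), 16.960969924926758) [504.6 -50.5] 99.0 724 vis ((505.4276123046875, -48.487693786621094), 17.38178253173828)
mark ((412.9268493652344, -36.24365234375), 16.901975631713867) [411.4 -37.1] 88.0 741 vis ((413.7135009765625, -35.918190002441406), 17.258821487426758)
```

View pics/c1.png

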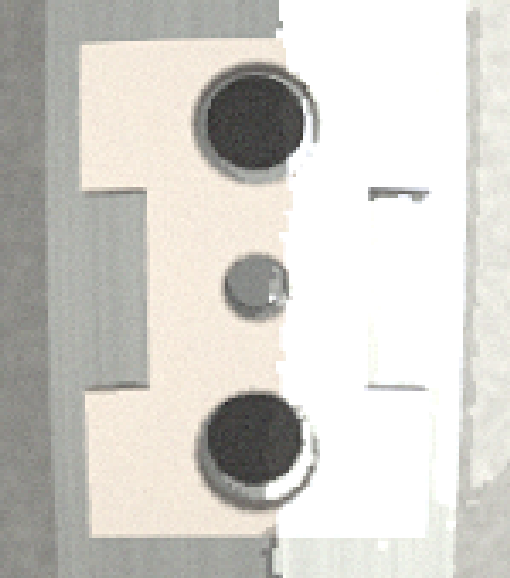

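```bash
sed -i 's/th=cv2.threshold.*\[0\]$/th=45/' h.py
python3 - <<'E'
from h import *
s=snapshot("wrist"); s["fish"]=True
for t in (35,45,55):
    exec(open('h.py').read().split("def marks")[1].join(["def marks",""]).replace("th=45",f"th={t}")); marks(s)
plan(459,-42.4,100,-7.8)
E
```

```text
mark ((502.6224365234375, -50.68477249145508), 12.090764045715332) [501.  -53.8] 35 5 vis ((505.6465148925781, -48.57830047607422), 17.488882064819336)
mark ((406.3416442871094, -37.81641387939453), 11.65962028503418) [403.7 -42.9] 35 9 vis ((413.9260559082031, -35.960205078125), 17.299976348876953)
mark ((503.3118896484375, -49.04563522338867), 13.25183391571045) [502.4 -52. ] 45 309 vis ((505.6465148925781, -48.57830047607422), 17.488882064819336)
mark ((411.9869079589844, -35.89708709716797), 13.557599067687988) [411.3 -38.1] 45 401 vis ((413.9260559082031, -35.960205078125), 17.299976348876953)
mark ((503.0308837890625, -49.225502014160156), 13.631299018859863) [503.1 -49.1] 55 545 vis ((505.6465148925781, -48.57830047607422), 17.488882064819336)
mark ((411.9708557128906, -36.22158432006836), 13.79543399810791) [412.  -36.2] 55 597 vis ((413.9260559082031, -35.960205078125), 17.299976348876953)
at [539.5 -53.4 192.3] t 7.3 F [-0.5  0.1  0.1] w 85.6 | TURN [0.     0.     0.0001] rows 1.0 | SHIFT [ 4.060e-01 -2.000e-04  4.617e-01] rows 3.0
```

play_rows:
  commands:
    - {"turn":[0,0,0],"translation":[0.2,0,0.15],"gripper":0}
    - {"turn":[0,0,0],"translation":[0.2,0,0.15],"gripper":0}
    - {"turn":[0,0,0],"translation":[0,0,0.16],"gripper":0}
    - {"turn":[0,0,0],"translation":[0,0,0.2],"gripper":0}
    - {"turn":[0,0,0],"translation":[0,0,0.13],"gripper":0}
    - {"turn":[0,0,0],"translation":[0,0,0],"gripper":0}
    - {"turn":[0,0,0],"translation":[0,0,0],"gripper":0}
    - {"turn":[0,0,0],"translation":[0,0,0],"gripper":0}
    - {"turn":[0,0,0],"translation":[0,0,0],"gripper":0}

```text
t: 8.43
position: [0.4616, -0.0427, 0.0351]
tcp_rot: [0.068, 0.998, -0.0, 0.001]
force: [-0.0, -0.4, -0.2]
gripper_width: 0.0855
gripper_force: 0.0
```

```bash
python3 -c "
from h import *
plan(459.6,-42.6,32,-8)"
```

```text
at [461.6 -42.7  35.1] t 8.43 F [-0.  -0.4 -0.2] w 85.5 | TURN [0.0001 0.0014 0.0024] rows 1.0 | SHIFT [ 0.0101 -0.001   0.0157] rows 1.0
```

play_rows:
  commands:
    - {"turn":[0,0,0.0024],"translation":[0.01,0,0.01],"gripper":0}
    - {"turn":[0,0,0],"translation":[0,0,0],"gripper":0.4}
    - {"turn":[0,0,0],"translation":[0,0,0],"gripper":1}
    - {"turn":[0,0,0],"translation":[0,0,0],"gripper":1}
    - {"turn":[0,0,0],"translation":[0,0,0],"gripper":1}
    - {"turn":[0,0,0],"translation":[0,0,0],"gripper":1}

```text
t: 9.18
position: [0.4587, -0.0423, 0.0324]
tcp_rot: [0.07, 0.998, 0.0, 0.0]
force: [-1.8, 0.2, 6.1]
gripper_width: 0.0587
gripper_force: 43.3
```

play_rows:
  commands:
    - {"turn":[0,0,0],"translation":[0.0105,0,0],"gripper":1}
    - {"turn":[0,0,0],"translation":[0,0,0],"gripper":1}
    - {"turn":[0,0,0],"translation":[0,0,0],"gripper":1}
    - {"turn":[0,0,0],"translation":[0,0,0],"gripper":1}

```text
t: 9.68
position: [0.4575, -0.0422, 0.0324]
tcp_rot: [0.07, 0.998, -0.0, 0.001]
force: [1.9, -0.5, 3.2]
gripper_width: 0.0587
gripper_force: 43.0
```

play_rows:
  commands:
    - {"turn":[0,0,0],"translation":[0.005,0,0],"gripper":1}
    - {"turn":[0,0,0],"translation":[0,0,0],"gripper":1}
    - {"turn":[0,0,0],"translation":[0,0,0],"gripper":1}
    - {"turn":[0,0,0],"translation":[0,0,0],"gripper":0.2}
    - {"turn":[0,0,0],"translation":[0,0,0],"gripper":0}
    - {"turn":[0,0,0],"translation":[0,0,0],"gripper":0}
    - {"turn":[0,0,0],"translation":[0,0,-0.2],"gripper":0}
    - {"turn":[0,0,0],"translation":[0,0,-0.25],"gripper":0}
    - {"turn":[0,0,0],"translation":[0,0,-0.25],"gripper":0}
    - {"turn":[0,0,0],"translation":[-0.2,0,-0.1],"gripper":0}
    - {"turn":[0,0,0],"translation":[-0.2,0,0],"gripper":0}
    - {"turn":[0,0,0],"translation":[0,0,0],"gripper":0}
    - {"turn":[0,0,0],"translation":[0,0,0],"gripper":0}
    - {"turn":[0,0,0],"translation":[0,0,0],"gripper":0}

```text
t: 11.42
position: [0.5336, -0.0529, 0.1917]
tcp_rot: [0.07, 0.998, 0.0, -0.001]
force: [0.7, 0.3, 0.3]
gripper_width: 0.0854
gripper_force: 0.0
```

```bash
sed -i 's/th=45/th=55/' h.py; python3 -c "
from h import *
plan(590.2,300.5,60,-2.5)
s=look('wrist',38,50,3000); marks(s)
look('wrist',9,20,500)"
```

```text
at [533.6 -52.9 191.7] t 11.43 F [0.7 0.3 0.3] w 85.4 | TURN [ 0.     -0.0012 -0.064 ] rows 1.0 | SHIFT [-0.2057  1.7775  0.6586] rows 7.0
wrist [ 4.5670e+02 -4.1900e+01  1.4100e+02  9.6200e+01 -8.1000e+00  4.3600e+01
  1.0494e+04]
mark ((503.05291748046875, -48.995574951171875), 13.50564956665039) [503.1 -49.2] 55 555 vis ((502.84173583984375, -48.259273529052734), 17.365854263305664)
mark ((411.9011535644531, -36.26974868774414), 13.56421184539795) [412.  -36.2] 55 592 vis ((410.9466552734375, -35.53240203857422), 17.180173873901367)
wrist [ 386.8 -312.7  141.4   98.6    5.    13.5 4547. ]
wrist [ 5.906e+02  3.003e+02  1.418e+02  9.870e+01 -2.500e+00  1.360e+01
  3.137e+03]
wrist [ 599.3 -285.9  141.9   98.4    5.2   13.6 4098. ]
```

play_rows:
  commands:
    - {"turn":[0,0,-0.064],"translation":[0,0,0],"gripper":0}
    - {"turn":[0,0,0],"translation":[-0.034,0.296,0],"gripper":0}
    - {"turn":[0,0,0],"translation":[-0.034,0.296,0],"gripper":0}
    - {"turn":[0,0,0],"translation":[-0.034,0.296,0],"gripper":0}
    - {"turn":[0,0,0],"translation":[-0.034,0.296,0],"gripper":0}
    - {"turn":[0,0,0],"translation":[-0.034,0.296,0],"gripper":0}
    - {"turn":[0,0,0],"translation":[-0.035,0.297,0.02],"gripper":0}
    - {"turn":[0,0,0],"translation":[0,0,0.2],"gripper":0}
    - {"turn":[0,0,0],"translation":[0,0,0.2],"gripper":0}
    - {"turn":[0,0,0],"translation":[0,0,0.2],"gripper":0}
    - {"turn":[0,0,0],"translation":[0,0,0.18],"gripper":0}
    - {"turn":[0,0,0],"translation":[0,0,0.12],"gripper":0}
    - {"turn":[0,0,0],"translation":[0,0,0],"gripper":0}
    - {"turn":[0,0,0],"translation":[0,0,0],"gripper":0}
    - {"turn":[0,0,0],"translation":[0,0,0],"gripper":0}
    - {"turn":[0,0,0],"translation":[0,0,0],"gripper":0}

```text
t: 13.52
position: [0.5922, 0.3006, 0.0096]
tcp_rot: [0.022, 1.0, 0.001, 0.001]
force: [1.0, 0.7, -0.6]
gripper_width: 0.0851
gripper_force: 0.0
```

```bash
python3 -c "
from h import *
plan(590.5,300.4,1,-2.5)"
```

```text
at [592.2 300.6   9.6] t 13.53 F [ 1.   0.7 -0.6] w 85.1 | TURN [0.0008 0.0014 0.    ] rows 1.0 | SHIFT [ 0.0084 -0.0014  0.043 ] rows 1.0
```

play_rows:
  commands:
    - {"turn":[0,0,0],"translation":[0.0085,-0.0015,0.035],"gripper":0}
    - {"turn":[0,0,0],"translation":[0,0,0],"gripper":0}
    - {"turn":[0,0,0],"translation":[0,0,0],"gripper":0.4}
    - {"turn":[0,0,0],"translation":[0,0,0],"gripper":1}
    - {"turn":[0,0,0],"translation":[0,0,0],"gripper":1}
    - {"turn":[0,0,0],"translation":[0,0,0],"gripper":1}
    - {"turn":[0,0,0],"translation":[0,0,0],"gripper":1}

```text
t: 14.4
position: [0.59, 0.3001, 0.0014]
tcp_rot: [0.022, 1.0, 0.0, 0.0]
force: [-0.1, 0.3, 1.8]
gripper_width: 0.0589
gripper_force: 44.3
```

play_rows:
  commands:
    - {"turn":[0,0,0],"translation":[0,0,-0.2],"gripper":1}
    - {"turn":[0,0,0],"translation":[0,0,-0.25],"gripper":1}
    - {"turn":[0,0,0],"translation":[0,0,-0.25],"gripper":1}
    - {"turn":[0,0,0.047],"translation":[0,0,0],"gripper":1}
    - {"turn":[0,0,0],"translation":[0,0,0],"gripper":1}
    - {"turn":[0,0,0],"translation":[0,0,0],"gripper":1}

```text
t: 15.15
position: [0.5887, 0.2995, 0.1394]
tcp_rot: [0.057, 0.998, -0.001, -0.001]
force: [-0.3, -0.4, -1.1]
gripper_width: 0.0589
gripper_force: 44.0
```

```bash
python3 -c "
from h import *
plan(457.3,-42.3,110,-8)"
```

```text
at [588.7 299.5 139.4] t 15.15 F [-0.3 -0.4 -1.1] w 58.9 | TURN [-0.0012 -0.0018  0.0176] rows 1.0 | SHIFT [ 0.4127 -1.7838  0.1471] rows 7.0
```

play_rows:
  commands:
    - {"turn":[0,0,0.0176],"translation":[0,0,0],"gripper":1}
    - {"turn":[0,0,0],"translation":[0.069,-0.297,0],"gripper":1}
    - {"turn":[0,0,0],"translation":[0.069,-0.297,0],"gripper":1}
    - {"turn":[0,0,0],"translation":[0.069,-0.297,0],"gripper":1}
    - {"turn":[0,0,0],"translation":[0.069,-0.297,0],"gripper":1}
    - {"turn":[0,0,0],"translation":[0.069,-0.297,0],"gripper":1}
    - {"turn":[0,0,0],"translation":[0.069,-0.298,0],"gripper":1}
    - {"turn":[0,0,0],"translation":[0,0,0.2],"gripper":1}
    - {"turn":[0,0,0],"translation":[0,0,0.15],"gripper":1}
    - {"turn":[0,0,0],"translation":[0,0,0.08],"gripper":1}
    - {"turn":[0,0,0],"translation":[0,0,0],"gripper":1}
    - {"turn":[0,0,0],"translation":[0,0,0],"gripper":1}
    - {"turn":[0,0,0],"translation":[0,0,0],"gripper":1}

```text
t: 16.77
position: [0.4586, -0.0415, 0.056]
tcp_rot: [0.07, 0.998, -0.0, 0.001]
force: [0.3, 0.9, -1.0]
gripper_width: 0.0586
gripper_force: 44.0
```

```bash
python3 -c "
from h import *
plan(456.9,-42.3,45.5,-8)"
```

```text
at [458.6 -41.5  56. ] t 16.77 F [ 0.3  0.9 -1. ] w 58.6 | TURN [ 0.      0.0013 -0.0005] rows 1.0 | SHIFT [ 0.008  -0.0053  0.0525] rows 1.0
```

play_rows:
  commands:
    - {"turn":[0,0,0],"translation":[0.01,-0.005,0.04],"gripper":1}
    - {"turn":[0,0,0],"translation":[0,0,0.015],"gripper":1}
    - {"turn":[0,0,0],"translation":[0,0,0],"gripper":1}
    - {"turn":[0,0,0],"translation":[0,0,0],"gripper":1}
    - {"turn":[0,0,0],"translation":[0,0,0],"gripper":1}

```text
t: 17.4
position: [0.4553, -0.0422, 0.0453]
tcp_rot: [0.07, 0.998, -0.0, 0.0]
force: [-4.3, 0.8, 11.7]
gripper_width: 0.0586
gripper_force: 45.3
```

play_rows:
  commands:
    - {"turn":[0,0,0],"translation":[0,0,0],"gripper":0.2}
    - {"turn":[0,0,0],"translation":[0,0,0],"gripper":0}
    - {"turn":[0,0,0],"translation":[0,0,0],"gripper":0}
    - {"turn":[0,0,0],"translation":[0,0,-0.2],"gripper":0}
    - {"turn":[0,0,0],"translation":[0,0,-0.25],"gripper":0}
    - {"turn":[0,0,0],"translation":[0,0,-0.25],"gripper":0}
    - {"turn":[0,0,0],"translation":[-0.2,0,-0.1],"gripper":0}
    - {"turn":[0,0,0],"translation":[-0.2,0,0],"gripper":0}
    - {"turn":[0,0,0],"translation":[0,0,0],"gripper":0}
    - {"turn":[0,0,0],"translation":[0,0,0],"gripper":0}
    - {"turn":[0,0,0],"translation":[0,0,0],"gripper":0}

```text
t: 18.77
position: [0.5336, -0.0533, 0.2038]
tcp_rot: [0.07, 0.998, 0.0, -0.001]
force: [0.1, -0.9, 0.1]
gripper_width: 0.0855
gripper_force: 0.0
```

```bash
python3 -c "
from h import *
plan(599.3,-286,60,5.2)
s=look('wrist',52,65,3000); marks(s)
look('wrist',9,20,500)
look('top',9,20,500)"
```

```text
at [533.6 -53.3 203.8] t 18.77 F [ 0.1 -0.9  0.1] w 85.5 | TURN [ 1.000e-04 -1.000e-03 -1.542e-01] rows 2.0 | SHIFT [-0.2216 -1.1887  0.7189] rows 5.0
wrist [ 4.5550e+02 -4.2400e+01  1.4070e+02  9.6400e+01 -8.2000e+00  5.7600e+01
  1.0681e+04]
mark ((503.11199951171875, -49.10070037841797), 13.735105514526367) [502.8 -49.1] 55 519 vis ((503.0093688964844, -47.911808013916016), 17.197423934936523)
mark ((411.6559753417969, -36.228599548339844), 13.539371490478516) [411.7 -36.3] 55 526 vis ((410.5771179199219, -35.597137451171875), 17.192752838134766)
wrist [ 386.8 -312.2  141.    98.4    4.9   13.5 4386. ]
wrist [ 599.3 -285.6  141.7   98.8    5.1   13.5 3991. ]
top [ 599.8 -287.   140.7   97.4    5.1   13.7  752. ]
top [ 388.1 -315.   140.1  100.3    5.3   13.7  811. ]
```

play_rows:
  commands:
    - {"turn":[0,0,-0.077],"translation":[0,0,0],"gripper":0}
    - {"turn":[0,0,-0.077],"translation":[0,0,0],"gripper":0}
    - {"turn":[0,0,0],"translation":[-0.055,-0.297,0],"gripper":0}
    - {"turn":[0,0,0],"translation":[-0.055,-0.297,0],"gripper":0}
    - {"turn":[0,0,0],"translation":[-0.055,-0.297,0],"gripper":0}
    - {"turn":[0,0,0],"translation":[-0.056,-0.297,0],"gripper":0}
    - {"turn":[0,0,0],"translation":[0,0,0.25],"gripper":0}
    - {"turn":[0,0,0],"translation":[0,0,0.25],"gripper":0}
    - {"turn":[0,0,0],"translation":[0,0,0.25],"gripper":0}
    - {"turn":[0,0,0],"translation":[0,0,0.22],"gripper":0}
    - {"turn":[0,0,0],"translation":[0,0,0],"gripper":0}
    - {"turn":[0,0,0],"translation":[0,0,0],"gripper":0}
    - {"turn":[0,0,0],"translation":[0,0,0],"gripper":0}
    - {"turn":[0,0,0],"translation":[0,0,0],"gripper":0}

```text
t: 20.68
position: [0.6017, -0.2867, 0.0125]
tcp_rot: [-0.045, 0.999, -0.001, 0.002]
force: [-0.9, 0.1, -0.1]
gripper_width: 0.0857
gripper_force: 0.0
```

```bash
python3 -c "
from h import *
plan(599.3,-285.9,1.5,5.1)"
```

```text
at [ 601.7 -286.7   12.5] t 20.68 F [-0.9  0.1 -0.1] w 85.7 | TURN [-0.0014  0.0023  0.001 ] rows 1.0 | SHIFT [0.0116 0.0049 0.0549] rows 1.0
```

play_rows:
  commands:
    - {"turn":[0,0,0],"translation":[0.0095,0.005,0.05],"gripper":0}
    - {"turn":[0,0,0],"translation":[0,0,0],"gripper":0}
    - {"turn":[0,0,0],"translation":[0,0,0],"gripper":0.4}
    - {"turn":[0,0,0],"translation":[0,0,0],"gripper":1}
    - {"turn":[0,0,0],"translation":[0,0,0],"gripper":1}
    - {"turn":[0,0,0],"translation":[0,0,0],"gripper":1}
    - {"turn":[0,0,0],"translation":[0,0,0],"gripper":1}

```text
t: 21.55
position: [0.5986, -0.2854, 0.0004]
tcp_rot: [-0.045, 0.999, -0.0, 0.0]
force: [-0.4, -0.7, 2.4]
gripper_width: 0.0585
gripper_force: 44.5
```

play_rows:
  commands:
    - {"turn":[0,0,0],"translation":[0,0,-0.2],"gripper":1}
    - {"turn":[0,0,0],"translation":[0,0,-0.25],"gripper":1}
    - {"turn":[0,0,0],"translation":[0,0,-0.25],"gripper":1}
    - {"turn":[0,0,0.077],"translation":[0,0,0],"gripper":1}
    - {"turn":[0,0,0.0755],"translation":[0,0,0],"gripper":1}
    - {"turn":[0,0,0],"translation":[0,0,0],"gripper":1}
    - {"turn":[0,0,0],"translation":[0,0,0],"gripper":1}

```text
t: 22.42
position: [0.598, -0.2851, 0.1395]
tcp_rot: [0.068, 0.998, 0.0, -0.001]
force: [0.2, 0.7, -0.4]
gripper_width: 0.059
gripper_force: 44.3
```

```bash
python3 -c "
from h import *
plan(457,-42.5,75,-8)"
```

```text
at [ 598.  -285.1  139.5] t 22.43 F [ 0.2  0.7 -0.4] w 59.0 | TURN [ 0.0002 -0.0008  0.0019] rows 1.0 | SHIFT [0.8668 1.1029 0.3224] rows 5.0
```

play_rows:
  commands:
    - {"turn":[0,0,0.002],"translation":[0.174,0.2205,0],"gripper":1}
    - {"turn":[0,0,0],"translation":[0.174,0.2205,0],"gripper":1}
    - {"turn":[0,0,0],"translation":[0.174,0.2205,0],"gripper":1}
    - {"turn":[0,0,0],"translation":[0.174,0.2205,0],"gripper":1}
    - {"turn":[0,0,0],"translation":[0.174,0.2205,0.05],"gripper":1}
    - {"turn":[0,0,0],"translation":[0,0,0.2],"gripper":1}
    - {"turn":[0,0,0],"translation":[0,0,0.105],"gripper":1}
    - {"turn":[0,0,0],"translation":[0,0,0],"gripper":1}
    - {"turn":[0,0,0],"translation":[0,0,0],"gripper":1}
    - {"turn":[0,0,0],"translation":[0,0,0],"gripper":1}
    - {"turn":[0,0,0],"translation":[0,0,0],"gripper":1}

```text
t: 23.8
position: [0.4577, -0.0427, 0.0699]
tcp_rot: [0.071, 0.997, -0.0, 0.001]
force: [0.1, 0.2, 0.1]
gripper_width: 0.0586
gripper_force: 44.3
```

```bash
python3 -c "
from h import *
plan(456.8,-42.4,60,-8)"
```

```text
at [457.7 -42.7  69.9] t 23.8 F [0.1 0.2 0.1] w 58.6 | TURN [ 0.0001  0.0011 -0.0013] rows 1.0 | SHIFT [0.0046 0.001  0.0495] rows 1.0
```

play_rows:
  commands:
    - {"turn":[0,0,0],"translation":[0.004,0.001,0.04],"gripper":1}
    - {"turn":[0,0,0],"translation":[0,0,0.0125],"gripper":1}
    - {"turn":[0,0,0],"translation":[0,0,0],"gripper":1}
    - {"turn":[0,0,0],"translation":[0,0,0],"gripper":1}
    - {"turn":[0,0,0],"translation":[0,0,0],"gripper":1}

```text
t: 24.42
position: [0.4561, -0.0422, 0.0585]
tcp_rot: [0.071, 0.998, 0.0, -0.0]
force: [-0.6, 1.1, -1.1]
gripper_width: 0.0588
gripper_force: 44.3
```

play_rows:
  commands:
    - {"turn":[0,0,0],"translation":[0,0,0],"gripper":0.2}
    - {"turn":[0,0,0],"translation":[0,0,0],"gripper":0}
    - {"turn":[0,0,0],"translation":[0,0,0],"gripper":0}
    - {"turn":[0,0,0],"translation":[0,0,-0.2],"gripper":0}
    - {"turn":[0,0,0],"translation":[0,0,-0.25],"gripper":0}
    - {"turn":[0,0,0],"translation":[0,0,-0.25],"gripper":0}
    - {"turn":[0,0,0],"translation":[-0.2,0,-0.1],"gripper":0}
    - {"turn":[0,0,0],"translation":[-0.2,0,0],"gripper":0}
    - {"turn":[0,0,0],"translation":[0,0,0],"gripper":0}
    - {"turn":[0,0,0],"translation":[0,0,0],"gripper":0}
    - {"turn":[0,0,0],"translation":[0,0,0],"gripper":0}

```text
t: 25.8
position: [0.5343, -0.0533, 0.2184]
tcp_rot: [0.071, 0.998, 0.0, -0.001]
force: [0.3, -0.1, -0.2]
gripper_width: 0.0858
gripper_force: 0.0
```

```bash
python3 -c "
from h import *
plan(386.8,-312.6,60,5)
s=look('wrist',66,80,3000); marks(s)
look('wrist',9,20,500)
look('top',9,20,500)"
```

```text
at [534.3 -53.3 218.4] t 25.8 F [ 0.3 -0.1 -0.2] w 85.8 | TURN [ 1.000e-04 -7.000e-04 -1.523e-01] rows 2.0 | SHIFT [ 0.8477 -1.2273  0.7922] rows 6.0
wrist [ 4.5660e+02 -4.2200e+01  1.4010e+02  9.6200e+01 -8.4000e+00  7.1600e+01
  1.0573e+04]
mark ((503.3495178222656, -48.90481185913086), 13.523798942565918) [503.5 -49.2] 55 451 vis ((504.08489990234375, -48.69597625732422), 16.539649963378906)
mark ((411.903076171875, -36.15653610229492), 13.590582847595215) [411.7 -36.1] 55 491 vis ((411.0797119140625, -35.62514114379883), 16.99384307861328)
wrist [ 386.8 -312.4  141.4   98.     5.2   13.5 4185. ]
top [ 387.8 -313.8  139.7   97.3    4.7   13.5  791. ]
```

play_rows:
  commands:
    - {"turn":[0,0,-0.076],"translation":[0,0,0],"gripper":0}
    - {"turn":[0,0,-0.076],"translation":[0,0,0],"gripper":0}
    - {"turn":[0,0,0],"translation":[0.17,-0.2455,0],"gripper":0}
    - {"turn":[0,0,0],"translation":[0.17,-0.2455,0],"gripper":0}
    - {"turn":[0,0,0],"translation":[0.17,-0.2455,0],"gripper":0}
    - {"turn":[0,0,0],"translation":[0.17,-0.2455,0],"gripper":0}
    - {"turn":[0,0,0],"translation":[0.17,-0.2455,0.05],"gripper":0}
    - {"turn":[0,0,0],"translation":[0,0,0.25],"gripper":0}
    - {"turn":[0,0,0],"translation":[0,0,0.25],"gripper":0}
    - {"turn":[0,0,0],"translation":[0,0,0.25],"gripper":0}
    - {"turn":[0,0,0],"translation":[0,0,0.24],"gripper":0}
    - {"turn":[0,0,0],"translation":[0,0,0],"gripper":0}
    - {"turn":[0,0,0],"translation":[0,0,0],"gripper":0}
    - {"turn":[0,0,0],"translation":[0,0,0],"gripper":0}
    - {"turn":[0,0,0],"translation":[0,0,0],"gripper":0}

```text
t: 27.82
position: [0.3885, -0.3137, 0.0125]
tcp_rot: [-0.043, 0.999, -0.001, 0.001]
force: [0.5, 0.4, -0.5]
gripper_width: 0.0852
gripper_force: 0.0
```

```bash
python3 -c "
from h import *
plan(386.8,-312.5,1.5,5.1)"
```

```text
at [ 388.5 -313.7   12.5] t 27.82 F [ 0.5  0.4 -0.5] w 85.2 | TURN [-0.0018  0.0018 -0.0015] rows 1.0 | SHIFT [0.008  0.0068 0.0548] rows 1.0
```

play_rows:
  commands:
    - {"turn":[0,0,0],"translation":[0.006,0.006,0.05],"gripper":0}
    - {"turn":[0,0,0],"translation":[0,0,0],"gripper":0}
    - {"turn":[0,0,0],"translation":[0,0,0],"gripper":0.4}
    - {"turn":[0,0,0],"translation":[0,0,0],"gripper":1}
    - {"turn":[0,0,0],"translation":[0,0,0],"gripper":1}
    - {"turn":[0,0,0],"translation":[0,0,0],"gripper":1}
    - {"turn":[0,0,0],"translation":[0,0,0],"gripper":1}

```text
t: 28.7
position: [0.3862, -0.3119, 0.0009]
tcp_rot: [-0.043, 0.999, -0.0, 0.0]
force: [-0.6, -0.3, 3.0]
gripper_width: 0.059
gripper_force: 43.6
```

play_rows:
  commands:
    - {"turn":[0,0,0],"translation":[0,0,-0.2],"gripper":1}
    - {"turn":[0,0,0],"translation":[0,0,-0.25],"gripper":1}
    - {"turn":[0,0,0],"translation":[0,0,-0.25],"gripper":1}
    - {"turn":[0,0,0.077],"translation":[0,0,0],"gripper":1}
    - {"turn":[0,0,0.0755],"translation":[0,0,0],"gripper":1}
    - {"turn":[0,0,0],"translation":[0,0,0],"gripper":1}
    - {"turn":[0,0,0],"translation":[0,0,0],"gripper":1}

```text
t: 29.58
position: [0.3857, -0.3114, 0.14]
tcp_rot: [0.07, 0.998, 0.0, -0.0]
force: [-0.5, -1.0, -1.1]
gripper_width: 0.0586
gripper_force: 44.0
```

```bash
python3 -c "
from h import *
plan(457,-42.5,85,-8)"
```

```text
at [ 385.7 -311.4  140. ] t 29.57 F [-0.5 -1.  -1.1] w 58.6 | TURN [ 0.0005 -0.0007 -0.0005] rows 1.0 | SHIFT [-0.1661  1.3809  0.2752] rows 5.0
```

play_rows:
  commands:
    - {"turn":[0,0,0],"translation":[-0.033,0.276,0],"gripper":1}
    - {"turn":[0,0,0],"translation":[-0.033,0.276,0],"gripper":1}
    - {"turn":[0,0,0],"translation":[-0.033,0.276,0],"gripper":1}
    - {"turn":[0,0,0],"translation":[-0.033,0.276,0],"gripper":1}
    - {"turn":[0,0,0],"translation":[-0.033,0.277,0],"gripper":1}
    - {"turn":[0,0,0],"translation":[0,0,0.2],"gripper":1}
    - {"turn":[0,0,0],"translation":[0,0,0.085],"gripper":1}
    - {"turn":[0,0,0],"translation":[0,0,0],"gripper":1}
    - {"turn":[0,0,0],"translation":[0,0,0],"gripper":1}
    - {"turn":[0,0,0],"translation":[0,0,0],"gripper":1}
    - {"turn":[0,0,0],"translation":[0,0,0],"gripper":1}

```text
t: 30.95
position: [0.4584, -0.0432, 0.0844]
tcp_rot: [0.071, 0.997, -0.0, 0.001]
force: [0.1, -0.8, -2.1]
gripper_width: 0.0584
gripper_force: 44.0
```

```bash
python3 -c "
from h import *
plan(456.8,-42.4,74,-8)"
```

```text
at [458.4 -43.2  84.4] t 30.95 F [ 0.1 -0.8 -2.1] w 58.4 | TURN [ 0.0001  0.0011 -0.0019] rows 1.0 | SHIFT [0.0084 0.0029 0.0519] rows 1.0
```

play_rows:
  commands:
    - {"turn":[0,0,-0.002],"translation":[0.007,0.003,0.04],"gripper":1}
    - {"turn":[0,0,0],"translation":[0,0,0.013],"gripper":1}
    - {"turn":[0,0,0],"translation":[0,0,0],"gripper":1}
    - {"turn":[0,0,0],"translation":[0,0,0],"gripper":1}
    - {"turn":[0,0,0],"translation":[0,0,0],"gripper":1}

```text
t: 31.58
position: [0.4564, -0.0421, 0.0729]
tcp_rot: [0.069, 0.998, 0.0, -0.0]
force: [-1.0, -0.2, 0.4]
gripper_width: 0.0585
gripper_force: 44.1
```

play_rows:
  commands:
    - {"turn":[0,0,0],"translation":[0,0,0],"gripper":0.2}
    - {"turn":[0,0,0],"translation":[0,0,0],"gripper":0}
    - {"turn":[0,0,0],"translation":[0,0,0],"gripper":0}
    - {"turn":[0,0,0],"translation":[0,0,-0.2],"gripper":0}
    - {"turn":[0,0,0],"translation":[0,0,-0.25],"gripper":0}
    - {"turn":[0,0,0],"translation":[0,0,-0.25],"gripper":0}
    - {"turn":[0,0,0],"translation":[-0.2,0,-0.1],"gripper":0}
    - {"turn":[0,0,0],"translation":[-0.2,0,0],"gripper":0}
    - {"turn":[0,0,0],"translation":[0,0,0],"gripper":0}
    - {"turn":[0,0,0],"translation":[0,0,0],"gripper":0}
    - {"turn":[0,0,0],"translation":[0,0,0],"gripper":0}

```text
t: 32.95
position: [0.5346, -0.0531, 0.2329]
tcp_rot: [0.069, 0.998, 0.0, -0.001]
force: [-0.2, 0.0, 0.0]
gripper_width: 0.0855
gripper_force: 0.0
```

```bash
python3 -c "
from h import *
plan(654.5,-123,200,-8)
s=look('wrist',80,93,3000); marks(s)
look('wrist',122,131,50)
look('wrist',36,44,500)
look('top',124,145,10)
look('top',70,110,20)
cv2.imwrite('pics/c2.png',cv2.resize(s['pixels'][0:240,200:440],None,fx=2.4,fy=2.4))"
```

```text
at [534.6 -53.1 232.9] t 32.95 F [-0.2  0.   0. ] w 85.5 | TURN [-0.     -0.0007  0.0005] rows 1.0 | SHIFT [-0.6423 -0.2629  0.1645] rows 3.0
wrist [ 4.5680e+02 -4.2300e+01  1.4050e+02  9.6500e+01 -8.1000e+00  8.5600e+01
  1.0563e+04]
mark ((503.6017761230469, -48.94142532348633), 13.526026725769043) [504.3 -49. ] 55 391 vis ((504.4095764160156, -48.18626403808594), 16.467872619628906)
mark ((411.8241882324219, -36.111419677734375), 13.783702850341797) [411.4 -36. ] 55 446 vis ((410.0949401855469, -35.41653823852539), 17.45418930053711)
wrist [ 648.2 -119.9   25.2   12.9   66.7  127.1  154. ]
wrist [ 654.1 -122.5   61.8   60.8  -14.2   39.7 1625. ]
top [443.6 559.8  60.4  43.3  -6.5 132.4 156. ]
top [ 742.5 -267.8   88.5   83.4   74.9   77.6  354. ]
top [ 6.592e+02  5.200e+00  2.450e+01  2.010e+01 -3.000e-01  9.290e+01
  5.100e+01]
top [ 6.398e+02  1.153e+02  2.460e+01  2.380e+01 -2.000e-01  9.240e+01
  6.300e+01]
top [ 449.3 -545.3   88.7   83.1   62.7   77.   400. ]
top [4.459e+02 5.460e+02 7.270e+01 2.880e+01 5.000e-01 9.250e+01 1.150e+02]
```

View pics/c2.png

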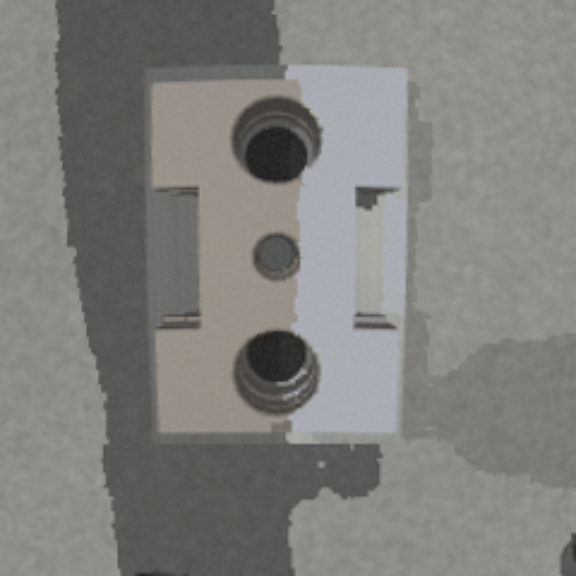

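The stack lies square on the foot, with its rod hole at (276,256) and its wells at (277,140) and (277,370) in the crop. Next is the rod.

play_rows:
  commands:
    - {"turn":[0,0,0],"translation":[-0.214,-0.0875,0.05],"gripper":0}
    - {"turn":[0,0,0],"translation":[-0.214,-0.0875,0.05],"gripper":0}
    - {"turn":[0,0,0],"translation":[-0.214,-0.0875,0.06],"gripper":0}
    - {"turn":[0,0,0],"translation":[0,0,0.2],"gripper":0}
    - {"turn":[0,0,0],"translation":[0,0,0.2],"gripper":0}
    - {"turn":[0,0,0],"translation":[0,0,0.1],"gripper":0}
    - {"turn":[0,0,0],"translation":[0,0,0],"gripper":0}
    - {"turn":[0,0,0],"translation":[0,0,0],"gripper":0}
    - {"turn":[0,0,0],"translation":[0,0,0],"gripper":0}

```text
t: 34.33
position: [0.6567, -0.1232, 0.103]
tcp_rot: [0.069, 0.998, -0.0, 0.002]
force: [-0.3, 0.7, -0.2]
gripper_width: 0.0854
gripper_force: 0.0
```

```bash
python3 -c "
from h import *
plan(654.3,-122.7,101,-8)
s=look('wrist',105,140,100);s=look('wrist',120,140,100);look('wrist',36,44,300)
cv2.imwrite('pics/w5.png',s['pixels'])"
```

```text
at [ 656.7 -123.2  103. ] t 34.33 F [-0.3  0.7 -0.2] w 85.4 | TURN [-0.0001  0.0023  0.0005] rows 1.0 | SHIFT [0.0122 0.0007 0.01  ] rows 1.0
wrist [ 652.8 -122.6   25.6   23.8   78.5  131.9 3132. ]
wrist [ 648.4 -166.5   23.    14.4   29.5  130.4 1139. ]
wrist [ 660.7  -79.2   23.2   14.7  -45.1  130.3 1137. ]
wrist [ 652.7 -122.6   25.4   23.7   83.   132.9 2561. ]
wrist [ 648.1 -166.4   22.9   14.6   29.8  131.1 1049. ]
wrist [ 660.6  -79.    22.9   14.4  -45.   131.  1043. ]
wrist [525.7 -50.8  96.4   2.7  82.1  41.9 561. ]
wrist [ 654.6 -122.6   61.2   60.5  -13.5   39.7 5388. ]
```

View pics/w5.png

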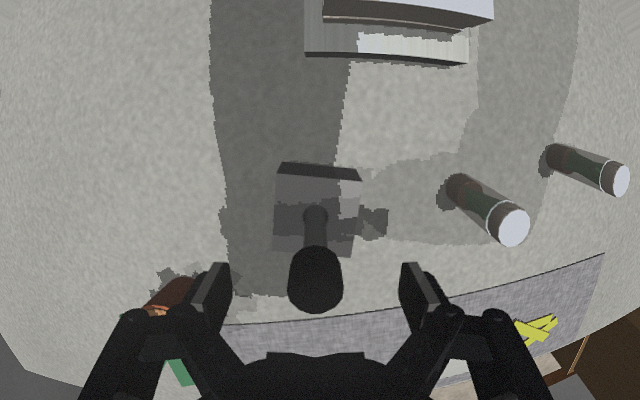

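play_rows:
  commands:
    - {"turn":[0,0.0023,0],"translation":[0.016,0,0.01],"gripper":0}
    - {"turn":[0,0,0],"translation":[0,0,0],"gripper":0}
    - {"turn":[0,0,0],"translation":[0,0,0],"gripper":0.5}
    - {"turn":[0,0,0],"translation":[0,0,0],"gripper":0.7}
    - {"turn":[0,0,0],"translation":[0,0,0],"gripper":1}
    - {"turn":[0,0,0],"translation":[0,0,0],"gripper":1}
    - {"turn":[0,0,0],"translation":[0,0,0],"gripper":1}
    - {"turn":[0,0,0],"translation":[0,0,0],"gripper":1}
  grip_force: 70

```text
t: 35.48
position: [0.6525, -0.1226, 0.0992]
tcp_rot: [0.069, 0.998, 0.0, -0.002]
force: [-0.4, 0.7, 1.0]
gripper_width: 0.0239
gripper_force: 68.6
```

play_rows:
  commands:
    - {"turn":[0,0,0],"translation":[0,0,-0.1],"gripper":1}
    - {"turn":[0,0,0],"translation":[0,0,-0.2],"gripper":1}
    - {"turn":[0,0,0],"translation":[0,0,-0.2],"gripper":1}
    - {"turn":[0,0,0],"translation":[0,0,-0.1],"gripper":1}
    - {"turn":[0,0,0],"translation":[0,0,0],"gripper":1}
    - {"turn":[0,0,0],"translation":[0,0,0],"gripper":1}
    - {"turn":[0,0,0],"translation":[0,0,0],"gripper":1}

```text
t: 36.35
position: [0.6519, -0.1224, 0.2168]
tcp_rot: [0.069, 0.998, 0.0, -0.004]
force: [-0.1, 0.2, -1.9]
gripper_width: 0.0243
gripper_force: 68.8
```

```bash
python3 -c "
from h import *
plan(457.3,-42.6,219,-8)
s=snapshot('wrist'); s['fish']=True; np.savez('w6.npz',**s)
P=world(s)*1000; st=arm.get_state()['position']*1000
d=np.hypot(P[...,0]-st[0],P[...,1]-st[1])<40
for a in range(105,260,10):
    k=d&(P[...,2]>a)&(P[...,2]<a+10)&(abs(P[...,1]-st[1])<22)
    if k.sum()>20: Q=P[k]; print(a,k.sum(),np.percentile(Q[:,0],[2,50,98]).round(1),np.percentile(Q[:,1],[2,50,98]).round(1))
cv2.imwrite('pics/w6.png',s['pixels'])"
```

```text
at [ 651.9 -122.4  216.8] t 36.35 F [-0.1  0.2 -1.9] w 24.3 | TURN [ 0.0001 -0.0048  0.0004] rows 1.0 | SHIFT [ 1.019   0.2599 -0.0108] rows 4.0
135 74 [646.6 647.7 651.1] [-128.  -121.6 -116.1]
145 90 [646.2 647.7 653.3] [-129.  -121.6 -115.9]
155 97 [646.5 647.8 652.6] [-128.4 -121.6 -116.1]
165 117 [646.6 647.8 653.7] [-128.8 -121.7 -115.9]
175 132 [646.6 648.1 653.9] [-129.3 -121.6 -115.5]
185 153 [646.9 648.1 652.8] [-128.8 -121.6 -115.6]
195 187 [646.7 647.9 653.7] [-129.2 -121.6 -115.6]
205 161 [646.7 647.8 652. ] [-128.2 -121.8 -116.3]
215 178 [638.3 642.9 650.7] [-143.6 -133.  -101.5]
225 887 [638.5 642.5 650.1] [-143.7 -121.9 -101.2]
235 1106 [638.4 642.6 649.7] [-143.6 -121.8 -101.3]
245 3061 [638.8 648.5 662.6] [-138.4 -122.2 -104. ]
255 785 [635.7 642.1 659. ] [-143.8 -135.4 -101. ]
```

View pics/w6.png

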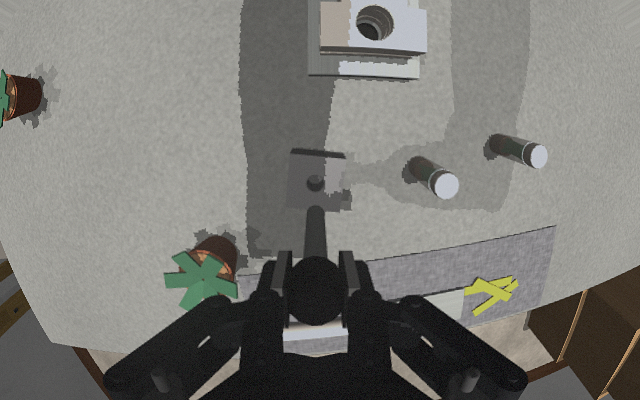

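The rod hangs vertical and centred in the gripper at (316,240). Now I'll carry it over the stack.

play_rows:
  commands:
    - {"turn":[0,0,0],"translation":[0.257,0.065,-0.03],"gripper":1}
    - {"turn":[0,0,0],"translation":[0.257,0.065,0],"gripper":1}
    - {"turn":[0,0,0],"translation":[0.257,0.065,0],"gripper":1}
    - {"turn":[0,0,0],"translation":[0.257,0.065,0],"gripper":1}
    - {"turn":[0,0,0],"translation":[0,0,0.03],"gripper":1}
    - {"turn":[0,0,0],"translation":[0,0,0.1],"gripper":1}
    - {"turn":[0,0,0],"translation":[0,0,0],"gripper":1}
    - {"turn":[0,0,0],"translation":[0,0,0],"gripper":1}
    - {"turn":[0,0,0],"translation":[0,0,0],"gripper":1}
    - {"turn":[0,0,0],"translation":[0,0,0],"gripper":1}

```text
t: 37.65
position: [0.4568, -0.0427, 0.2001]
tcp_rot: [0.07, 0.998, 0.0, -0.001]
force: [0.3, -0.5, -0.8]
gripper_width: 0.0243
gripper_force: 68.8
```

```bash
cat >> h.py <<'E'
def rodscan(lo,hi):
    s=snapshot('wrist'); s['fish']=True
    P=world(s)*1000; st=arm.get_state()['position']*1000
    d=np.hypot(P[...,0]-st[0],P[...,1]-st[1])<22
    for a in range(lo,hi,10):
        k=d&(P[...,2]>a)&(P[...,2]<a+10)
        if k.sum()>20: Q=P[k]; print(a,k.sum(),np.percentile(Q[:,0],[2,50,98]).round(1),np.percentile(Q[:,1],[2,50,98]).round(1))
    return s
E
python3 -c "
from h import *
plan(455.6,-42.6,189,-8)
s=rodscan(102,190)
look('wrist',80,90,2000)
cv2.imwrite('pics/c3.png',cv2.resize(s['pixels'][60:310,190:440],None,fx=2.3,fy=2.3))"
```

```text
at [456.8 -42.7 200.1] t 37.65 F [ 0.3 -0.5 -0.8] w 24.3 | TURN [ 0.     -0.0018  0.0003] rows 1.0 | SHIFT [ 0.0062 -0.0001  0.0554] rows 1.0
112 41 [452.  453.2 456.2] [-48.5 -42.7 -36.8]
122 83 [451.8 453.1 458.9] [-48.8 -41.9 -36.2]
132 90 [451.6 453.  458. ] [-49.  -41.9 -36.4]
142 101 [451.7 452.9 457.5] [-48.6 -42.  -36.5]
152 124 [451.8 453.3 459.5] [-49.8 -41.9 -35.7]
162 153 [451.6 453.1 458.2] [-49.4 -42.  -35.9]
172 161 [451.7 453.  458.8] [-48.9 -42.  -36. ]
182 182 [451.9 453.1 458.3] [-49.5 -42.3 -36. ]
wrist [ 4.5730e+02 -4.2000e+01  1.4070e+02  9.7000e+01 -8.0000e+00  8.5600e+01
  1.0147e+04]
```

View pics/c3.png

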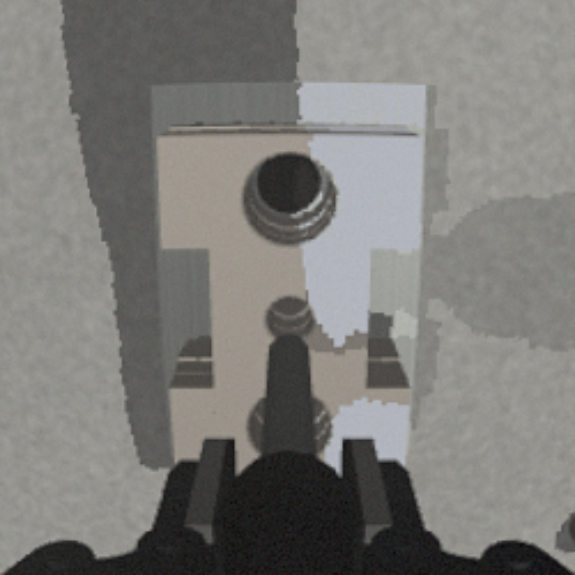

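play_rows:
  commands:
    - {"turn":[0,0,0],"translation":[0.006,0,0.04],"gripper":1}
    - {"turn":[0,0,0],"translation":[0.001,0,0.04],"gripper":1}
    - {"turn":[0,0,0],"translation":[0.001,0,0.04],"gripper":1}
    - {"turn":[0,0,0],"translation":[0,0,0.02],"gripper":1}
    - {"turn":[0,0,0],"translation":[0,0,0],"gripper":1}
    - {"turn":[0,0,0],"translation":[0,0,0],"gripper":1}
    - {"turn":[0,0,0],"translation":[0,0,0],"gripper":1}

```text
t: 38.62
position: [0.4549, -0.0424, 0.172]
tcp_rot: [0.069, 0.998, 0.0, -0.001]
force: [0.3, -0.6, -1.1]
gripper_width: 0.0236
gripper_force: 68.8
```

```bash
python3 -c "
from h import *
plan(455.4,-42.7,150,-8)
s=rodscan(92,160)"
```

```text
at [454.9 -42.4 172. ] t 38.62 F [ 0.3 -0.6 -1.1] w 23.6 | TURN [ 0.     -0.0018  0.0004] rows 1.0 | SHIFT [-0.0025 -0.0011  0.1101] rows 1.0
92 75 [450.  451.2 456.4] [-48.1 -41.7 -36. ]
102 93 [449.7 451.  456.7] [-48.9 -41.6 -36. ]
112 100 [449.9 451.1 455.4] [-48.4 -41.7 -36.1]
122 120 [449.9 451.2 457.4] [-49.1 -41.7 -35.4]
132 141 [449.8 451.1 456.4] [-49.1 -41.6 -35.5]
142 157 [449.8 451.3 456.1] [-48.7 -41.7 -35.7]
152 187 [449.8 451.1 456.9] [-49.1 -41.6 -35.6]
```

play_rows:
  commands:
    - {"turn":[0,0,0],"translation":[-0.003,-0.001,0.04],"gripper":1}
    - {"turn":[0,0,0],"translation":[0,0,0.04],"gripper":1}
    - {"turn":[0,0,0],"translation":[0,0,0.04],"gripper":1}
    - {"turn":[0,0,0],"translation":[0,0,0.04],"gripper":1}
    - {"turn":[0,0,0],"translation":[0,0,0.03],"gripper":1}
    - {"turn":[0,0,0],"translation":[0,0,0],"gripper":1}
    - {"turn":[0,0,0],"translation":[0,0,0],"gripper":1}

```text
t: 39.55
position: [0.4553, -0.0426, 0.1339]
tcp_rot: [0.069, 0.998, 0.0, -0.002]
force: [-0.5, -0.7, -1.0]
gripper_width: 0.0241
gripper_force: 68.8
```

```bash
python3 -c "
from h import *
plan(455.4,-42.7,97,-8)
s=rodscan(86,130)"
```

```text
at [455.3 -42.6 133.9] t 39.55 F [-0.5 -0.7 -1. ] w 24.1 | TURN [ 0.     -0.002   0.0004] rows 1.0 | SHIFT [-0.0004 -0.0002  0.1845] rows 1.0
86 700 [434.6 451.1 471.6] [-62.4 -40.7 -22.5]
96 146 [450.1 451.5 456.6] [-49.2 -41.9 -35.8]
106 164 [450.3 451.5 457.6] [-48.9 -41.9 -35.9]
116 180 [450.1 451.4 456.7] [-49.2 -41.9 -35.9]
126 93 [450.  451.1 453.9] [-47.2 -41.9 -36.9]
```

play_rows:
  commands:
    - {"turn":[0,0,0],"translation":[-0.001,0,0.03],"gripper":1}
    - {"turn":[0,0,0],"translation":[0,0,0.03],"gripper":1}
    - {"turn":[0,0,0],"translation":[0,0,0.03],"gripper":1}
    - {"turn":[0,0,0],"translation":[0,0,0.03],"gripper":1}
    - {"turn":[0,0,0],"translation":[0,0,0.03],"gripper":1}
    - {"turn":[0,0,0],"translation":[0,0,0.02],"gripper":1}
    - {"turn":[0,0,0],"translation":[0,0,0],"gripper":1}
    - {"turn":[0,0,0],"translation":[0,0,0],"gripper":1}

```text
t: 40.6
position: [0.4554, -0.0427, 0.0999]
tcp_rot: [0.069, 0.998, 0.0, -0.002]
force: [-0.1, 0.5, -1.1]
gripper_width: 0.0237
gripper_force: 68.8
```

play_rows:
  commands:
    - {"turn":[0,0,0],"translation":[0,0,0.01],"gripper":1}
    - {"turn":[0,0,0],"translation":[0,0,0.005],"gripper":1}
    - {"turn":[0,0,0],"translation":[0,0,0],"gripper":1}
    - {"turn":[0,0,0],"translation":[0,0,0],"gripper":1}

```text
t: 41.1
position: [0.4555, -0.0427, 0.0971]
tcp_rot: [0.069, 0.998, 0.0, -0.001]
force: [-0.4, 0.0, 2.5]
gripper_width: 0.0238
gripper_force: 69.3
```

play_rows:
  commands:
    - {"turn":[0,0,0],"translation":[0,0,0.007],"gripper":1}
    - {"turn":[0,0,0],"translation":[0,0,0],"gripper":1}
    - {"turn":[0,0,0],"translation":[0,0,0],"gripper":0.5}
    - {"turn":[0,0,0],"translation":[0,0,0],"gripper":0.2}
    - {"turn":[0,0,0],"translation":[0,0,0],"gripper":0}
    - {"turn":[0,0,0],"translation":[0,0,0],"gripper":0}
    - {"turn":[0,0,0],"translation":[0,0,-0.1],"gripper":0}
    - {"turn":[0,0,0],"translation":[0,0,-0.2],"gripper":0}
    - {"turn":[0,0,0],"translation":[0,0,-0.25],"gripper":0}
    - {"turn":[0,0,0],"translation":[-0.25,0,-0.1],"gripper":0}
    - {"turn":[0,0,0],"translation":[-0.25,0,0],"gripper":0}
    - {"turn":[0,0,0],"translation":[-0.25,0,0],"gripper":0}
    - {"turn":[0,0,0],"translation":[0,0,0],"gripper":0}
    - {"turn":[0,0,0],"translation":[0,0,0],"gripper":0}
    - {"turn":[0,0,0],"translation":[0,0,0],"gripper":0}

```text
t: 42.98
position: [0.6032, -0.0634, 0.2254]
tcp_rot: [0.069, 0.998, 0.0, -0.002]
force: [0.0, 0.3, 0.8]
gripper_width: 0.0856
gripper_force: 0.0
```

```bash
python3 -c "
from h import *
plan(660,4,150,0)
s=look('wrist',108,140,300);look('wrist',86,100,300);look('wrist',80,90,300)
cv2.imwrite('pics/w7.png',s['pixels'])"
```

```text
at [603.2 -63.4 225.4] t 42.98 F [0.  0.3 0.8] w 85.6 | TURN [ 0.0001 -0.0023 -0.0926] rows 1.0 | SHIFT [-0.2842  0.3368  0.3769] rows 2.0
wrist [458.2 -42.4  25.2  25.1  -6.7 130.9 943. ]
wrist [639.3 117.3  26.8  25.7 -84.5  93.4 452. ]
wrist [658.8   2.5  26.2  26.2 -21.5  93.5 547. ]
wrist [ 475.7  -44.6  104.8   96.7   -7.9   85.6 7316. ]
```

View pics/w7.png

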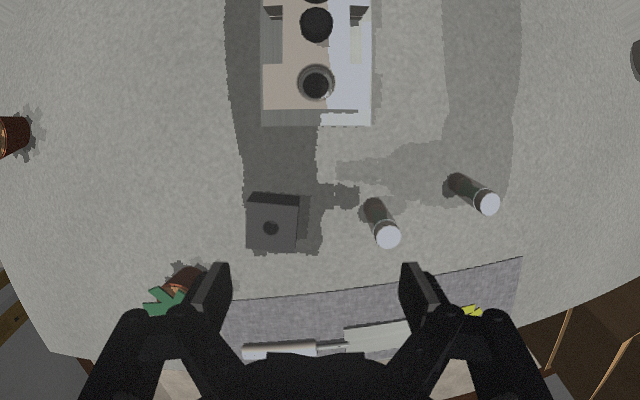

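The rod is fully home, with its knob top at about 131 mm (132 expected). The tubes' caps are at (387,237) and (488,204).

```bash
python3 -c "
from h import *
plan(659,2.5,61,-8)"
```

```text
at [603.5 -63.4 225.9] t 43.12 F [ 0.1 -0.2 -0.7] w 85.5 | TURN [ 0.     -0.0015  0.0004] rows 1.0 | SHIFT [-0.2288  0.3649  0.8244] rows 4.0
```

play_rows:
  commands:
    - {"turn":[0,0,0],"translation":[-0.1144,0.1825,0],"gripper":0}
    - {"turn":[0,0,0],"translation":[-0.1144,0.1825,0],"gripper":0}
    - {"turn":[0,0,0],"translation":[0,0,0.2],"gripper":0}
    - {"turn":[0,0,0],"translation":[0,0,0.2],"gripper":0}
    - {"turn":[0,0,0],"translation":[0,0,0.2],"gripper":0}
    - {"turn":[0,0,0],"translation":[0,0,0.2],"gripper":0}
    - {"turn":[0,0,0],"translation":[0,0,0],"gripper":0}
    - {"turn":[0,0,0],"translation":[0,0,0],"gripper":0}
    - {"turn":[0,0,0],"translation":[0,0,0],"gripper":0}
    - {"turn":[0,0,0],"translation":[0,0,0],"gripper":0}

```text
t: 44.38
position: [0.6603, 0.0025, 0.0667]
tcp_rot: [0.069, 0.998, 0.0, 0.0]
force: [-0.3, 1.0, 0.4]
gripper_width: 0.0856
gripper_force: 0.0
```

```bash
python3 -c "
from h import *
plan(658.8,2.5,61,-8)
look('wrist',84,100,500)"
```

```text
at [660.3   2.5  66.7] t 44.38 F [-0.3  1.   0.4] w 85.6 | TURN [0.0003 0.     0.0004] rows 1.0 | SHIFT [ 0.0073 -0.0012  0.0287] rows 1.0
wrist [ 524.7  -54.    99.4   23.1   69.7   85.6 3648. ]
wrist [ 639.7  117.1   27.5   26.7   79.7   93.2 1956. ]
wrist [ 658.3    2.9   26.7   26.2   13.9   93.4 2599. ]
wrist [652.1 -40.8  22.7  14.3  29.   92.8 807. ]
wrist [664.3  46.5  22.7  14.4 -44.8  92.8 803. ]
```

play_rows:
  commands:
    - {"turn":[0,0,0],"translation":[0.0095,0.0005,0.026],"gripper":0}
    - {"turn":[0,0,0],"translation":[0,0,0],"gripper":0}
    - {"turn":[0,0,0],"translation":[0,0,0],"gripper":0.5}
    - {"turn":[0,0,0],"translation":[0,0,0],"gripper":0.7}
    - {"turn":[0,0,0],"translation":[0,0,0],"gripper":1}
    - {"turn":[0,0,0],"translation":[0,0,0],"gripper":1}
    - {"turn":[0,0,0],"translation":[0,0,0],"gripper":1}
  grip_force: 40

```text
t: 45.3
position: [0.6574, 0.0029, 0.0596]
tcp_rot: [0.069, 0.998, 0.0, -0.001]
force: [1.3, -0.2, 0.9]
gripper_width: 0.0263
gripper_force: 39.5
```

play_rows:
  commands:
    - {"turn":[0,0,0],"translation":[0,0,-0.1],"gripper":1}
    - {"turn":[0,0,0],"translation":[0,0,-0.2],"gripper":1}
    - {"turn":[0,0,0],"translation":[0,0,-0.2],"gripper":1}
    - {"turn":[0,0,0],"translation":[0,0,-0.1],"gripper":1}
    - {"turn":[0,0,0],"translation":[0,0,0],"gripper":1}
    - {"turn":[0,0,0],"translation":[0,0,0],"gripper":1}
    - {"turn":[0,0,0],"translation":[0,0,0],"gripper":1}

```text
t: 46.18
position: [0.6565, 0.0028, 0.1774]
tcp_rot: [0.069, 0.998, -0.0, -0.003]
force: [-0.5, -0.4, -0.9]
gripper_width: 0.0268
gripper_force: 39.4
```

```bash
python3 -c "
from h import *
plan(503,-49,180,-8)
rodscan(100,220)"
```

```text
at [656.5   2.8 177.4] t 46.17 F [-0.5 -0.4 -0.9] w 26.8 | TURN [-0.0003 -0.0046  0.0004] rows 1.0 | SHIFT [ 0.7242 -0.3634 -0.013 ] rows 3.0
120 149 [644.4 646.2 654.8] [-9.3  4.  15.8]
130 221 [644.3 646.2 656.4] [-8.7  4.7 16.1]
140 272 [644.1 646.3 656.8] [-10.3   4.6  16.3]
150 294 [644.2 646.3 655.9] [-9.8  4.7 16.3]
160 341 [644.4 646.3 655.6] [-9.6  4.6 16.2]
170 402 [644.3 646.4 655.5] [-9.   4.6 16.1]
180 708 [643.  646.4 654.3] [-13.6   4.5  22.2]
190 981 [643.  646.9 655.3] [-13.7   4.4  22.4]
200 1173 [643.1 647.2 661.3] [-13.7   4.5  22.2]
210 2973 [643.3 655.6 669.3] [-12.7   2.8  21.2]
```

play_rows:
  commands:
    - {"turn":[0,0,0],"translation":[0.244,-0.1215,-0.02],"gripper":1}
    - {"turn":[0,0,0],"translation":[0.244,-0.1215,0],"gripper":1}
    - {"turn":[0,0,0],"translation":[0.244,-0.1215,0],"gripper":1}
    - {"turn":[0,0,0],"translation":[0,0,0.08],"gripper":1}
    - {"turn":[0,0,0],"translation":[0,0,0],"gripper":1}
    - {"turn":[0,0,0],"translation":[0,0,0],"gripper":1}
    - {"turn":[0,0,0],"translation":[0,0,0],"gripper":1}
    - {"turn":[0,0,0],"translation":[0,0,0],"gripper":1}

```text
t: 47.22
position: [0.5031, -0.0489, 0.1681]
tcp_rot: [0.069, 0.998, 0.0, -0.001]
force: [0.5, -0.0, 0.1]
gripper_width: 0.0262
gripper_force: 39.5
```

```bash
python3 -c "
from h import *
plan(501.2,-49.2,145,-8)
rodscan(120,170)"
```

```text
at [503.1 -48.9 168.1] t 47.23 F [ 0.5 -0.   0.1] w 26.2 | TURN [ 0.     -0.002   0.0007] rows 1.0 | SHIFT [ 0.009  -0.0027  0.1155] rows 1.0
120 210 [490.9 492.7 502.7] [-60.9 -47.2 -35.7]
130 264 [490.9 493.  503.3] [-62.  -47.1 -35.4]
140 305 [490.9 492.9 502.3] [-61.2 -47.2 -35.5]
150 325 [491.  493.  503.1] [-61.7 -47.2 -35.4]
160 415 [490.9 492.8 501.6] [-61.  -47.  -35.7]
```

play_rows:
  commands:
    - {"turn":[0,0,0],"translation":[0.0095,-0.0025,0.04],"gripper":1}
    - {"turn":[0,0,0],"translation":[0,0,0.04],"gripper":1}
    - {"turn":[0,0,0],"translation":[0,0,0.03],"gripper":1}
    - {"turn":[0,0,0],"translation":[0,0,0.02],"gripper":1}
    - {"turn":[0,0,0],"translation":[0,0,0],"gripper":1}
    - {"turn":[0,0,0],"translation":[0,0,0],"gripper":1}

```text
t: 48.02
position: [0.5006, -0.0493, 0.1421]
tcp_rot: [0.069, 0.998, 0.0, -0.002]
force: [0.0, -0.4, -0.4]
gripper_width: 0.0264
gripper_force: 39.5
```

```bash
python3 -c "
from h import *
plan(501.2,-49.2,100,-8)
rodscan(90,140)"
```

```text
at [500.6 -49.3 142.1] t 48.02 F [ 0.  -0.4 -0.4] w 26.4 | TURN [ 0.     -0.0021  0.0004] rows 1.0 | SHIFT [-0.003   0.001   0.2106] rows 1.0
90 194 [488.5 490.3 498.9] [-61.6 -47.9 -36.2]
100 245 [488.5 490.6 501.1] [-61.9 -46.9 -35.9]
110 276 [488.5 490.5 500.1] [-62.  -47.8 -35.9]
120 327 [488.3 490.5 500.4] [-62.  -47.5 -35.9]
130 378 [488.3 490.6 500. ] [-61.4 -47.6 -36. ]
```

Tube is inside the top hole, with no contact force. I'll lower it in steps.

play_rows:
  commands:
    - {"turn":[0,0,0],"translation":[-0.002,0.001,0.04],"gripper":1}
    - {"turn":[0,0,0],"translation":[0,0,0.04],"gripper":1}
    - {"turn":[0,0,0],"translation":[0,0,0.04],"gripper":1}
    - {"turn":[0,0,0],"translation":[0,0,0.04],"gripper":1}
    - {"turn":[0,0,0],"translation":[0,0,0.04],"gripper":1}
    - {"turn":[0,0,0],"translation":[0,0,0.02],"gripper":1}
    - {"turn":[0,0,0],"translation":[0,0,0],"gripper":1}
    - {"turn":[0,0,0],"translation":[0,0,0],"gripper":1}
    - {"turn":[0,0,0],"translation":[0,0,0],"gripper":1}

```text
t: 49.2
position: [0.501, -0.0492, 0.0983]
tcp_rot: [0.069, 0.998, 0.0, -0.001]
force: [0.1, -0.0, -0.6]
gripper_width: 0.0267
gripper_force: 39.5
```

play_rows:
  commands:
    - {"turn":[0,0,0],"translation":[0,0,0.02],"gripper":1}
    - {"turn":[0,0,0],"translation":[0,0,0.015],"gripper":1}
    - {"turn":[0,0,0],"translation":[0,0,0.009],"gripper":1}
    - {"turn":[0,0,0],"translation":[0,0,0],"gripper":1}
    - {"turn":[0,0,0],"translation":[0,0,0],"gripper":1}
    - {"turn":[0,0,0],"translation":[0,0,0],"gripper":1}

```text
t: 49.95
position: [0.5007, -0.0491, 0.0896]
tcp_rot: [0.069, 0.998, 0.0, -0.001]
force: [-1.8, 0.2, 6.3]
gripper_width: 0.0266
gripper_force: 40.0
```

play_rows:
  commands:
    - {"turn":[0,0,0],"translation":[0,0,0],"gripper":0.5}
    - {"turn":[0,0,0],"translation":[0,0,0],"gripper":0.2}
    - {"turn":[0,0,0],"translation":[0,0,0],"gripper":0}
    - {"turn":[0,0,0],"translation":[0,0,0],"gripper":0}
    - {"turn":[0,0,0],"translation":[0,0,-0.1],"gripper":0}
    - {"turn":[0,0,0],"translation":[0,0,-0.25],"gripper":0}
    - {"turn":[0,0,0],"translation":[0,0,-0.25],"gripper":0}
    - {"turn":[0,0,0],"translation":[-0.19,0.246,-0.05],"gripper":0}
    - {"turn":[0,0,0],"translation":[-0.19,0.246,0],"gripper":0}
    - {"turn":[0,0,0],"translation":[-0.19,0.246,0],"gripper":0}
    - {"turn":[0,0,0],"translation":[0,0,0],"gripper":0}
    - {"turn":[0,0,0],"translation":[0,0,0],"gripper":0}
    - {"turn":[0,0,0],"translation":[0,0,0],"gripper":0}

```text
t: 51.58
position: [0.6334, 0.0798, 0.2193]
tcp_rot: [0.07, 0.998, 0.0, -0.002]
force: [-0.4, -0.2, -0.1]
gripper_width: 0.0852
gripper_force: 0.0
```

```bash
python3 -c "
from h import *
look('wrist',88,100,300);look('wrist',110,128,300);look('wrist',128,140,300)
plan(639.4,117.2,61,-8)"
```

```text
wrist [639.5 118.1  26.   25.9  87.4  93.5 631. ]
wrist [461.4 -35.5  25.6  12.3 -26.3 119.3 300. ]
wrist [503.1 -47.9  26.8  26.3 -33.2 123.1 807. ]
wrist [458.7 -41.4  23.9  23.  -37.2 131.2 512. ]
at [633.7  79.8 219.8] t 51.73 F [-0.7  0.2 -0.4] w 85.1 | TURN [ 0.0002 -0.0015 -0.0006] rows 1.0 | SHIFT [-0.0021  0.1891  0.7941] rows 3.0
```

play_rows:
  commands:
    - {"turn":[0,0,0],"translation":[-0.002,0.19,0],"gripper":0}
    - {"turn":[0,0,0],"translation":[0,0,0.2],"gripper":0}
    - {"turn":[0,0,0],"translation":[0,0,0.2],"gripper":0}
    - {"turn":[0,0,0],"translation":[0,0,0.2],"gripper":0}
    - {"turn":[0,0,0],"translation":[0,0,0.18],"gripper":0}
    - {"turn":[0,0,0],"translation":[0,0,0],"gripper":0}
    - {"turn":[0,0,0],"translation":[0,0,0],"gripper":0}
    - {"turn":[0,0,0],"translation":[0,0,0],"gripper":0}
    - {"turn":[0,0,0],"translation":[0,0,0],"gripper":0}

```text
t: 52.85
position: [0.6404, 0.1187, 0.0646]
tcp_rot: [0.069, 0.998, 0.001, -0.0]
force: [0.2, 0.2, -0.2]
gripper_width: 0.0857
gripper_force: 0.0
```

```bash
python3 -c "
from h import *
plan(639.2,117.3,60,-8)
look('wrist',88,100,1200)"
```

```text
at [640.4 118.7  64.6] t 52.85 F [ 0.2  0.2 -0.2] w 85.7 | TURN [ 0.0007 -0.0003  0.0004] rows 1.0 | SHIFT [ 0.0048 -0.0078  0.0229] rows 1.0
wrist [ 639.3  117.7   26.7   26.3  -63.4   93.5 2406. ]
```

play_rows:
  commands:
    - {"turn":[0,0,0],"translation":[0.004,-0.005,0.022],"gripper":0}
    - {"turn":[0,0,0],"translation":[0,0,0],"gripper":0}
    - {"turn":[0,0,0],"translation":[0,0,0],"gripper":0.5}
    - {"turn":[0,0,0],"translation":[0,0,0],"gripper":0.7}
    - {"turn":[0,0,0],"translation":[0,0,0],"gripper":1}
    - {"turn":[0,0,0],"translation":[0,0,0],"gripper":1}
    - {"turn":[0,0,0],"translation":[0,0,0],"gripper":1}

```text
t: 53.78
position: [0.6385, 0.1177, 0.0585]
tcp_rot: [0.069, 0.998, 0.0, -0.001]
force: [-0.5, -0.3, 1.3]
gripper_width: 0.0266
gripper_force: 39.5
```

play_rows:
  commands:
    - {"turn":[0,0,0],"translation":[0,0,-0.1],"gripper":1}
    - {"turn":[0,0,0],"translation":[0,0,-0.2],"gripper":1}
    - {"turn":[0,0,0],"translation":[0,0,-0.25],"gripper":1}
    - {"turn":[0,0,0],"translation":[0,0,-0.2],"gripper":1}
    - {"turn":[0,0,0],"translation":[0,0,0],"gripper":1}
    - {"turn":[0,0,0],"translation":[0,0,0],"gripper":1}
    - {"turn":[0,0,0],"translation":[0,0,0],"gripper":1}

```text
t: 54.65
position: [0.6377, 0.1174, 0.206]
tcp_rot: [0.069, 0.998, -0.0, -0.004]
force: [-0.9, 0.5, -0.9]
gripper_width: 0.0263
gripper_force: 39.4
```

```bash
python3 -c "
from h import *
plan(410.2,-36.2,205,-8)
rodscan(160,200)"
```

```text
at [637.7 117.4 206. ] t 54.65 F [-0.9  0.5 -0.9] w 26.3 | TURN [-0.0009 -0.005   0.0004] rows 1.0 | SHIFT [ 1.0194 -0.9186  0.0049] rows 5.0
160 225 [625.3 626.9 636.2] [105.  119.1 130.5]
170 276 [625.2 627.4 637.7] [104.5 119.1 130.9]
180 291 [625.2 627.4 637.5] [104.8 119.2 130.9]
190 361 [625.3 627.3 636.8] [104.6 119.1 130.7]
```

play_rows:
  commands:
    - {"turn":[0,0,0],"translation":[0.204,-0.1837,0],"gripper":1}
    - {"turn":[0,0,0],"translation":[0.204,-0.1837,0],"gripper":1}
    - {"turn":[0,0,0],"translation":[0.204,-0.1837,0],"gripper":1}
    - {"turn":[0,0,0],"translation":[0.204,-0.1837,0],"gripper":1}
    - {"turn":[0,0,0],"translation":[0.204,-0.1837,0],"gripper":1}
    - {"turn":[0,0,0],"translation":[0,0,0.1],"gripper":1}
    - {"turn":[0,0,0],"translation":[0,0,0.1],"gripper":1}
    - {"turn":[0,0,0],"translation":[0,0,0],"gripper":1}
    - {"turn":[0,0,0],"translation":[0,0,0],"gripper":1}
    - {"turn":[0,0,0],"translation":[0,0,0],"gripper":1}

```text
t: 55.95
position: [0.4118, -0.036, 0.1696]
tcp_rot: [0.069, 0.998, 0.0, -0.001]
force: [-0.4, 0.4, 0.5]
gripper_width: 0.0266
gripper_force: 39.5
```

```bash
python3 -c "
from h import *
plan(410,-36.2,145,-8)
rodscan(120,170)"
```

```text
at [411.8 -36.  169.6] t 55.95 F [-0.4  0.4  0.5] w 26.6 | TURN [ 0.     -0.0016  0.0006] rows 1.0 | SHIFT [ 0.0089 -0.0024  0.123 ] rows 1.0
120 206 [399.5 401.4 410.4] [-48.1 -34.2 -22.8]
130 263 [399.5 401.6 412.3] [-48.8 -33.6 -22.4]
140 291 [399.6 401.5 411.5] [-48.5 -34.2 -22.4]
150 333 [399.5 401.6 411.5] [-48.5 -34.2 -22.5]
160 379 [399.5 401.5 410.8] [-48.3 -34.1 -22.6]
```

play_rows:
  commands:
    - {"turn":[0,0,0],"translation":[0.0075,-0.002,0.04],"gripper":1}
    - {"turn":[0,0,0],"translation":[0,0,0.04],"gripper":1}
    - {"turn":[0,0,0],"translation":[0,0,0.04],"gripper":1}
    - {"turn":[0,0,0],"translation":[0,0,0.02],"gripper":1}
    - {"turn":[0,0,0],"translation":[0,0,0],"gripper":1}
    - {"turn":[0,0,0],"translation":[0,0,0],"gripper":1}

```text
t: 56.75
position: [0.4097, -0.0362, 0.1412]
tcp_rot: [0.069, 0.998, 0.0, -0.002]
force: [-0.5, 0.5, -0.1]
gripper_width: 0.0265
gripper_force: 39.5
```

```bash
python3 -c "
from h import *
plan(410,-36.2,97,-8)
rodscan(90,140)"
```

```text
at [409.7 -36.2 141.2] t 56.75 F [-0.5  0.5 -0.1] w 26.5 | TURN [ 0.     -0.0021  0.0004] rows 1.0 | SHIFT [-0.0012  0.0004  0.2208] rows 1.0
90 208 [397.3 399.4 408.6] [-48.3 -34.1 -23.1]
100 243 [397.4 399.4 410.6] [-49.  -34.4 -22.8]
110 284 [397.5 399.5 409.8] [-48.8 -34.4 -22.6]
120 339 [397.4 399.4 409.3] [-48.9 -33.9 -22.8]
130 377 [397.4 399.4 409.2] [-48.5 -34.9 -22.8]
```

Centred and clear, so I'll lower. The final TCP height should be about 88.5 mm.

play_rows:
  commands:
    - {"turn":[0,0,0],"translation":[0,0,0.04],"gripper":1}
    - {"turn":[0,0,0],"translation":[0,0,0.04],"gripper":1}
    - {"turn":[0,0,0],"translation":[0,0,0.04],"gripper":1}
    - {"turn":[0,0,0],"translation":[0,0,0.04],"gripper":1}
    - {"turn":[0,0,0],"translation":[0,0,0.04],"gripper":1}
    - {"turn":[0,0,0],"translation":[0,0,0.02],"gripper":1}
    - {"turn":[0,0,0],"translation":[0,0,0],"gripper":1}
    - {"turn":[0,0,0],"translation":[0,0,0],"gripper":1}
    - {"turn":[0,0,0],"translation":[0,0,0],"gripper":1}

```text
t: 57.92
position: [0.4097, -0.0362, 0.0973]
tcp_rot: [0.069, 0.998, 0.0, -0.001]
force: [0.6, -0.3, -0.7]
gripper_width: 0.0266
gripper_force: 39.5
```

play_rows:
  commands:
    - {"turn":[0,0,0],"translation":[0,0,0.02],"gripper":1}
    - {"turn":[0,0,0],"translation":[0,0,0.015],"gripper":1}
    - {"turn":[0,0,0],"translation":[0,0,0.01],"gripper":1}
    - {"turn":[0,0,0],"translation":[0,0,0],"gripper":1}
    - {"turn":[0,0,0],"translation":[0,0,0],"gripper":1}
    - {"turn":[0,0,0],"translation":[0,0,0],"gripper":1}

```text
t: 58.68
position: [0.4094, -0.0362, 0.0884]
tcp_rot: [0.069, 0.998, 0.0, -0.002]
force: [-1.4, -0.2, 5.5]
gripper_width: 0.0264
gripper_force: 40.1
```

Seated with light contact. I'll release, then retreat for a final check.

play_rows:
  commands:
    - {"turn":[0,0,0],"translation":[0,0,0],"gripper":0.5}
    - {"turn":[0,0,0],"translation":[0,0,0],"gripper":0.2}
    - {"turn":[0,0,0],"translation":[0,0,0],"gripper":0}
    - {"turn":[0,0,0],"translation":[0,0,0],"gripper":0}
    - {"turn":[0,0,0],"translation":[0,0,-0.1],"gripper":0}
    - {"turn":[0,0,0],"translation":[0,0,-0.25],"gripper":0}
    - {"turn":[0,0,0],"translation":[0,0,-0.25],"gripper":0}
    - {"turn":[0,0,0],"translation":[-0.25,0,-0.05],"gripper":0}
    - {"turn":[0,0,0],"translation":[-0.25,0,0],"gripper":0}
    - {"turn":[0,0,0],"translation":[-0.25,0,0],"gripper":0}
    - {"turn":[0,0,0],"translation":[-0.1,0,0],"gripper":0}
    - {"turn":[0,0,0],"translation":[0,0,0],"gripper":0}
    - {"turn":[0,0,0],"translation":[0,0,0],"gripper":0}
    - {"turn":[0,0,0],"translation":[0,0,0],"gripper":0}

```text
t: 60.42
position: [0.5773, -0.0597, 0.2178]
tcp_rot: [0.069, 0.998, 0.0, -0.002]
force: [0.1, -0.2, 0.2]
gripper_width: 0.0854
gripper_force: 0.0
```

```bash
python3 -c "
from h import *
s=look('wrist',110,127,200);look('wrist',127,140,200);look('wrist',80,90,1000)
cv2.imwrite('pics/w8.png',s['pixels'])
look('top',70,110,100)"
```

```text
wrist [419.7 -37.2  24.8  10.8  80.  122.9 436. ]
wrist [503.1 -49.1  25.9  25.4  81.6 123.5 927. ]
wrist [457.9 -43.1  24.9  24.8 -82.5 131.1 875. ]
wrist [ 4.637e+02 -4.280e+01  1.274e+02  9.690e+01 -8.100e+00  8.560e+01
  9.597e+03]
top [ 741.7 -267.7   87.2   84.9  -44.9   77.6  352. ]
top [ 449.1 -544.3   90.2   84.2   58.1   77.7  388. ]
top [443.7 544.3  71.4  29.6  -4.9  92.5 119. ]
```

View pics/w8.png

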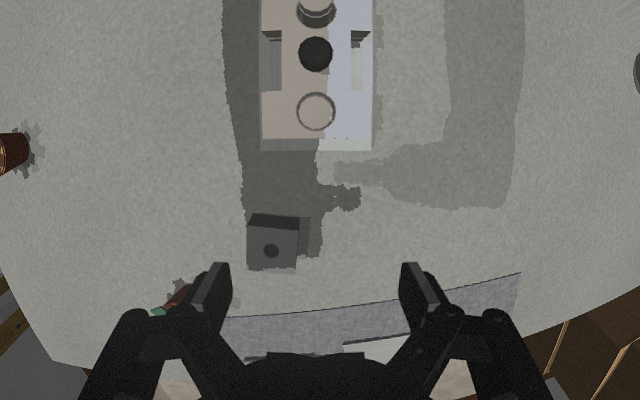

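Both tubes and the rod knob stand in the stack at (316,10), (316,53) and (316,110). The tops measure about 123 mm for the tubes and 131 mm for the knob, which matches fully seated. The plants and spray bottle haven't moved.

```bash
python3 -c "
from h import *
print(job.finish_job())"
```

```text
the job is handed in; nothing more can be done
None
```

The rack is built and handed in: all four plates are stacked flat on the foot, the rod is fully home in the socket, both tubes stand in their wells on the foot, and the plants and spray bottle are where they were.

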